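# Code the chocolate bars on the bench coder

## Task

Code the chocolate bars waiting on the board (two or three of them): swing the bench coder's dust door wide open by its handle, draw the sliding table out by its post and lay bars flat in its nests, then slide the table so that each bar's white field stands still right under the print tip for a good second; the coder prints running numbers, so do orange first, then green, then cream, passing over any colour that is missing. Lay all coded bars flat inside the wooden tray, push the table fully home and shut the door. The table only holds two bars, so go again if there are more; do not draw the table out against a shut door and do not knock the print head.

Things in the scene. Friction and masses are not known exactly. Their poses are not given: they have to be found in the camera images.
- coder: bench coder, fixed white machine 200 mm wide (y) and 256 mm deep, 136 mm high at its clear roof, 150 mm at its rear housing; placed and turned differently each time; origin on the counter under the middle of the roof's front edge; x axis into the machine away from the robot, y to its left. In front of the roof edge only the door and the drawn-out table stand
- door (a joint): angle of the dust door (clear, aluminium frame, a shallow box 200 mm wide, 63 mm deep, top at 140 mm): 0 shut, 1.75 the stop; vertical hinge at the left end of the roof's front edge, swings toward the robot and to the left; stays where left, about 0.5 N friction at the handle. Shut, it covers the table's front; at 1.5 it stands wholly left of the table's way out
- door_grip (a point): grip point on the door's steel handle, an upright round bar 11 mm thick standing 35 mm off the door's face near the edge away from the hinge; the bar is 81 mm long and its top end is 11 mm above this point; pinch it from above, the fingers to either side of it along the door's face
- door_hinge (a point): point on the door's vertical hinge axis, at the height of the grip point
- table_x (a joint): x slide of the coder's table in m: 0 pushed home into the machine, 0.135 drawn fully out toward the robot; stays where it is left, friction about 1.5 N
- table_y (a joint): y slide of the table in m: -0.036 to 0.036, plus is to the coder's left; stays where it is left, friction about 1.5 N
- table_post (a point): centre of the top of the table's upright black post, 15 mm thick, 58 mm tall and free all round, at the table's front edge (95 mm in front of the table's centre); pinch it from above to move the table in x and y. With the table home it is 40 mm in front of the roof edge, behind the shut door
- nest_left (a point): centre of the floor of the table's left nest, between 4 steel pins and 2 blue end stops, all 6 mm high: room for a bar lying along the coder's x axis, either way round, with 2.5 mm play; no pins along the middle 60 mm of the bar's sides. Nests are 61 mm apart along y. Only with the table drawn out (table_x over 0.12) are they in front of the roof, open from above
- nest_right (a point): the same for the table's right nest
- print_tip (a point): the print tip: lower end of the small steel cone under the black print head, fixed to the coder 18 mm behind the roof's front edge, 80 mm above the counter; the top of a bar in a nest passes 11 mm below it
- out_tray: loose light wooden tray, outside 235 (x) by 128 (y) by 28 mm, walls and floor 5 mm thick, 0.5 kg; origin at the centre of its underside. Room for three bars side by side, each lying along its y axis
- bar_orange: orange wrapped chocolate bar, 36 (x) by 95 (y) by 9 mm, about 60 g, lying flat at first on the beech board (16 mm high) to the right; origin at the centre of its underside, z up; may be absent (None)
- bar_orange_field (a point): centre of the white code field on top of the orange bar, 32 mm from the bar's centre along its +y axis
- bar_green: dark green wrapped chocolate bar, 36 (x) by 95 (y) by 9 mm, about 60 g, lying flat at first on the beech board (16 mm high) to the right; origin at the centre of its underside, z up; may be absent (None)
- bar_green_field (a point): centre of the white code field on top of the dark green bar, 32 mm from the bar's centre along its +y axis
- bar_cream: cream wrapped chocolate bar, 36 (x) by 95 (y) by 9 mm, about 60 g, lying flat at first on the beech board (16 mm high) to the right; origin at the centre of its underside, z up; may be absent (None)
- bar_cream_field (a point): centre of the white code field on top of the cream bar, 32 mm from the bar's centre along its +y axis
- print_head: black print head under the coder's clear roof, 44 mm wide, fixed, with the steel print tip below its front end; delicate

How it is judged:
By the outcome, as a careful person would: the job done as asked, in the order asked, and still so for the second after the job is handed in, with the robot touching nothing.
Of bar_orange, bar_green, bar_cream only 2 to 3 are there at a start; the rules pass over those that are not, and their reading is None.
At some moment in a run one of out_tray may be knocked a few centimetres aside while the robot is not near it.
Once in a run the grip may slacken for a moment while it holds something.
It also fails if it takes over 210 s, if anything falls off the work surface, if the arm or the gripper's body presses on something with over 40 N, if the wrist force passes 120 N, or if a joint passes its speed limit or range.

## Robot

A 6-joint arm with a two-finger parallel gripper is mounted at the origin on a cart in front of the work surface, level with it; the furniture and walls round the work are solid. World frame = base frame: x ahead of the robot, y to its left, z up, the work surface at z = 0. Lengths are in m, angles in rad, forces in N, time in s.
With the tool pointing down it reaches from about 0.325 to 1 m from the base axis. Payload 5.1 kg.
Tool frame: the origin (TCP) lies at the very end of the fingers, on their centre line; the grasp point (between the pads) lies 19 mm behind it; z points along the fingers, y is the line along which they close (so a half turn about z gives the same grasp; the last joint's range is limited). The gripper opens to 85 mm and grips with 20 to 120 N. Pads are 22 mm wide; open, the fingers measure 114 mm over their backs; the gripper's body (76 mm by 85 mm) begins 54 mm behind the grasp point. The pads swing forward as they close: fully open they stand 13 mm farther back than shut.
Start: joints at [1.132, 0.124, 1.65, -0, 1.367, -0.083], TCP at [0.226, 0.609, 0.231] pointing down, gripper open.
Joint ranges: [-2.61, 2.61], [-1.02, 2.33], [0.03, 2.71], [-1.35, 4.49], [0.32, 2.68], [-2.91, 2.91]. Speed limits (rad/s): [2.57, 2.57, 3.14, 3.14, 3.14, 3.14].

## Interface

Orientations are given as a unit quaternion [w, x, y, z].
In Python, from bench import * gives the robot as it stands. The module is installed in compiled form; this text tells all that it offers.
- The arm moves only by the tool step_arm, never from a script. Its argument "plan" is a list of rows, each a list of 6 numbers: the shift along the world's x, y, z as a fraction of full scale, then the turn, a rotation vector about the world's x, y, z as a fraction of full scale. A call has 1 to 20 rows; each row shifts and turns the commanded pose from where the row before left it; what a row does not reach is not made up. Full scale, the value 1, is 0.1 m for a shift and pi rad for a turn. A row lasts 1/12 s, in which the tool goes at most 41.7 mm and 7.16 degrees, less where a joint would pass 70% of its speed; a pose out of reach is approached as far as the arm can. A call with a number of a shift or a turn outside -1 to 1 is refused whole. A call with a gripper value outside its range is refused whole. "gripper" is the finger opening in mm, from 0 to 85.4, set as the call begins (left out, the last holds). The fingers move at their own pace and stop on an object; the grip force is fixed at half the most. Time passes only in rows, so rows that do not move let the fingers close. It gives the time, the measured TCP pose, the force, the opening and the grip force at its end, in the units of the state.
- read_state(): the state, without advancing time (a new reading comes with each control period).
- grab_frame(name): name is "scene" or "top" or "wrist"; returns (picture, depth): 420x560x3 uint8, blue, green, red; 420x560 float32, m along the optical axis (not along the pixel's ray), 0 where there is no reading.
- camera_info(name): a dict with "fovy" (degrees; the focal length in pixels is half the picture's height over the tangent of half this angle, whatever the lens; pixels are square), "cx", "cy" (the principal point, pixels), "T" (4x4, takes a point from camera to world coordinates). Camera axes: x right, y up, looking along -z (the intrinsics and any distortion apply to the point x, -y, -z); pixel columns grow to the right and rows downward; lengths in m; the calibration is good to about 2 mm. The wrist camera is an equidistant fisheye: a pixel r from the principal point sees the ray r / f radians off the axis. A picture is of the moment at which its call begins: read the wrist's pose just before it. camera_info takes no time and is no camera call; for the wrist camera it gives the pose at the moment of the call.
- job_done(): hands the job in; it is judged then, once.
The state is a dict: "time_s": time; "joint_pos": joint angles; "dq": joint speeds; "joint_efforts": joint torques, N m; "tcp_pos": TCP position; "tool_rot": TCP orientation; "wrist_force": force on the tool from outside, world axes, zero at the start; "moment": the same for the moment, N m; "opening": finger opening in m; "grip_force": force on a finger pad.
Only numpy, scipy, OpenCV 4.12 (cv2) and the standard library are available. Lean on these libraries where they do the work, as an engineer would, in place of code of your own. Each camera call takes 0.05 s, during which the arm holds its last target. There are 200 camera calls.

## Working session

There is one attempt and no reset: what is moved stays moved. The work goes in short steps, Python scripts to look and compute and a tool call to move; the robot and the scene stay as the last step left them, time stands still between calls to the robot, and variables do not carry over. Pictures are saved under pics/ and viewed, at most 14 in all, crops included, and the job is handed in when it is done.

Besides the shell and the picture viewer there is one more tool, called after ">>>" in YAML: its name, and indented under it one key for each argument. step_arm: Moves the arm, as the interface text tells. Its arguments: {"type":"object","properties":{"plan":{"type":"array"},"gripper":{"type":"number"}},"required":["plan"]}

```bash
mkdir -p pics; ls
cat > h.py <<'E'
from bench import *
import numpy as np, cv2
def cam(n):
    i=camera_info(n); p,d=grab_frame(n); return p,d,i
def ray(i,u,v,fish=False):
    f=210/np.tan(np.radians(i['fovy'])/2); a=np.array([u-i['cx'],v-i['cy']],float)
    if fish:
        r=np.hypot(*a); t=r/f; s=np.sin(t)/max(r,1e-9); c=np.array([a[0]*s,-a[1]*s,-np.cos(t)])
    else: c=np.array([a[0]/f,-a[1]/f,-1.])
    T=np.array(i['T']); return T[:3,3],T[:3,:3]@c
def onz(i,u,v,z,fish=False):
    o,d=ray(i,u,v,fish); return o+d*(z-o[2])/d[2]
def dep(i,u,v,d):   # pinhole depth point
    o,r=ray(i,u,v); return o+r*d[int(v),int(u)]
def proj(i,P):
    f=210/np.tan(np.radians(i['fovy'])/2); T=np.array(i['T']); c=T[:3,:3].T@(np.array(P)-T[:3,3])
    return i['cx']+f*c[0]/-c[2], i['cy']-f*c[1]/-c[2]
E
python3 - <<'E'
from h import *
for n in ("scene","top"):
    p,d,i=cam(n); cv2.imwrite(f"pics/{n}0.png",p); np.savez(f"{n}0.npz",p=p,d=d); print(n,i)
print(read_state())
E
```

```text
pics
scene {'fovy': 43.71591445441735, 'cx': 280.30630506643143, 'cy': 210.00756215039405, 'T': array([[-0.95463361, -0.17430875,  0.24143556,  1.02309288],
       [ 0.29703069, -0.61498082,  0.73045969,  1.25484553],
       [ 0.02115272,  0.76903514,  0.63885641,  1.24413002],
       [ 0.        ,  0.        ,  0.        ,  1.        ]])}
top {'fovy': 43.94691266873812, 'cx': 276.10329884586037, 'cy': 212.67296494848998, 'T': array([[-0.00309964,  0.98323929, -0.18229344,  0.31046122],
       [-0.99999064, -0.0035977 , -0.00240155, -0.06250644],
       [-0.00301714,  0.18228429,  0.98324124,  1.52809392],
       [ 0.        ,  0.        ,  0.        ,  1.        ]])}
{'time_s': 0.1, 'joint_pos': array([ 1.13241187e+00,  1.24459535e-01,  1.65153262e+00,  4.40417469e-05,
        1.36747632e+00, -8.26147579e-02]), 'dq': array([-0.00056459, -0.00129331, -0.00403981, -0.00037675, -0.00209183,
       -0.00255097]), 'joint_efforts': array([ 3.23634538e-05, -4.24928570e+01, -3.66655111e+01, -8.89723265e-05,
        3.89433961e-03, -1.08907639e-05]), 'tcp_pos': array([0.22619719, 0.60879484, 0.23016606]), 'tool_rot': array([-2.62407088e-04,  1.76952515e-01,  9.84218943e-01, -9.00713399e-04]), 'wrist_force': array([ 0.01173002, -0.94795837, -0.57978345]), 'moment': array([ 0.00028159,  0.01029972, -0.07772965]), 'grip_force': 0.0, 'opening': 0.08517722621670491}
```

View pics/top0.png

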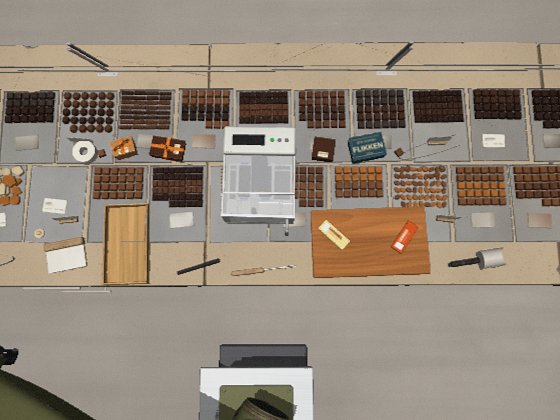

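View pics/scene0.png

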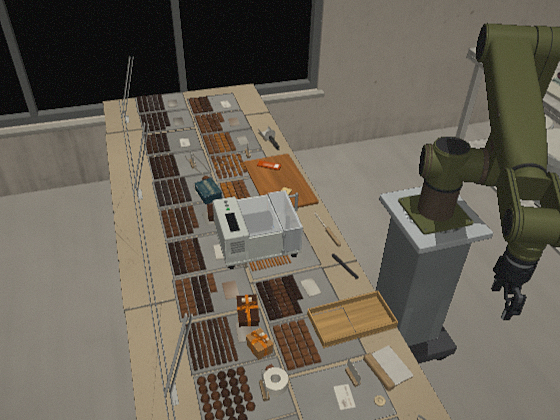

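Top view: the orange bar is at about (404,237) and the cream bar at (334,235) on the board. There is no green bar. The coder is at (259,175) with its door front at about row 218 and the handle near (287,229). The tray is at (127,244). Next I'll measure these and take an enlarged crop.

Run:
```python
from h import *
z=np.load("top0.npz"); p,d=z['p'],z['d']; i=camera_info("top")
c=p[115:245,200:320]; cv2.imwrite("pics/c0.png",cv2.resize(c,None,fx=4.6,fy=4.6,interpolation=cv2.INTER_CUBIC))
hsv=cv2.cvtColor(p,cv2.COLOR_BGR2HSV)
def rect(m,z,off):
    cs,_=cv2.findContours(m,cv2.RETR_EXTERNAL,cv2.CHAIN_APPROX_NONE); k=max(cs,key=cv2.contourArea)[:,0]+off
    P=np.array([onz(i,u,v,z)[:2] for u,v in k],np.float32); r=cv2.minAreaRect(P*1000); print(r); return r
roi=lambda x0,y0,x1,y1:(slice(y0,y1),slice(x0,x1))
b=p[212:272,318:425].astype(int); off=np.array([318,212])
print("orange hsv",hsv[237,404],"cream",hsv[235,334],"board",hsv[255,370],"tray",hsv[244,120], hsv[205,127])
B=hsv[212:272,318:425]
mo=((B[...,0]<12)&(B[...,1]>150)&(B[...,2]>180)).astype(np.uint8)*255
mc=((b.min(2)>90)&(b[...,0]>0.5*b[...,2])).astype(np.uint8)*255
cv2.imwrite("pics/m.png",np.hstack([mo,mc]))
o=np.argwhere(mo)
for nm,m in(("orange",mo),("cream",mc)):
    n,l,s,ce=cv2.connectedComponentsWithStats(m); print(nm,[(s[k].tolist(),ce[k].round(1).tolist()) for k in range(1,n) if s[k,4]>15])
    try: rect(m,.025,off)
    except Exception as e: print(e)
# depth heights of coder
yy,xx=np.mgrid[120:240,80:320]
P=np.array([[dep(i,u,v,d) for u in range(80,320)] for v in range(120,300)])
np.save("P.npy",P)
for nm,(u0,v0,u1,v1) in {"housing":(225,130,295,152)}.items(): print(nm,P[v0-120:v1-120,u0-80:u1-80].reshape(-1,3).mean(0))
H=((P[...,2]>.135)&(P[...,2]<.17)).astype(np.uint8)*255
cs,_=cv2.findContours(H,cv2.RETR_EXTERNAL,cv2.CHAIN_APPROX_NONE);k=max(cs,key=cv2.contourArea)[:,0]
Q=np.array([P[v,u,:2] for u,v in k],np.float32)*1000; print("coder top",cv2.minAreaRect(Q), k.min(0)+[80,120],k.max(0)+[80,120])
Tm=((P[...,2]>.018)&(P[...,2]<.036)).astype(np.uint8)*255; Tm[:, 90:]=0; Tm[:70]=0
cs,_=cv2.findContours(Tm,cv2.RETR_EXTERNAL,cv2.CHAIN_APPROX_NONE);k=max(cs,key=cv2.contourArea)[:,0]
Q=np.array([P[v,u,:2] for u,v in k],np.float32)*1000; print("tray",cv2.minAreaRect(Q))
```

```text
orange hsv [  9 177 216] cream [ 21 100 228] board [ 13 161 154] tray [ 17 125 187] [ 17 126  99]
orange [([74, 9, 27, 32, 264], [88.3, 22.8])]
((518.1375732421875, -433.4774475097656), (33.422359466552734, 92.96743774414062), 54.70185852050781)
cream [([0, 8, 32, 30, 373], [15.4, 22.3]), ([76, 18, 14, 20, 86], [82.4, 29.2])]
((524.9174194335938, -226.19808959960938), (95.11532592773438, 36.11149215698242), 47.467384338378906)
housing [ 0.7667833  -0.01404844  0.15687655]
coder top ((683.5767822265625, -12.0421142578125), (200.0052947998047, 256.6858215332031), 88.86369323730469) [221 126] [295 218]
tray ((501.7354431152344, 379.94915771484375), (235.74037170410156, 131.27964782714844), 1.6728696823120117)
```

View pics/c0.png

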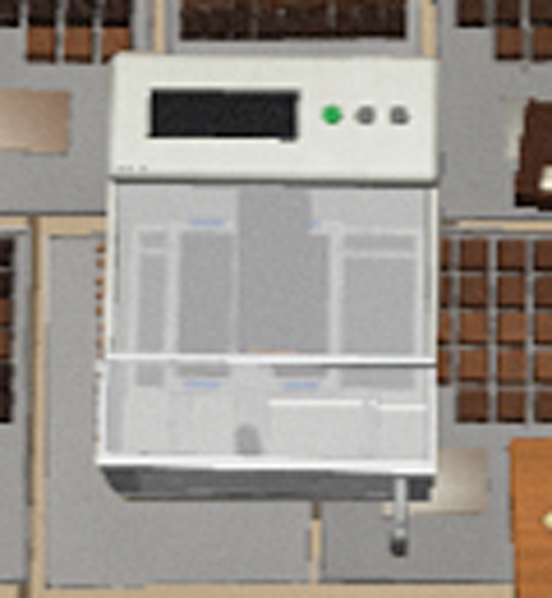

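Run:
```python
from h import *
from scipy.spatial.transform import Rotation as R
s=read_state(); q=s['tool_rot']; Rt=R.from_quat(np.r_[q[1:],q[0]]).as_matrix(); w=camera_info("wrist")
T=np.array(w['T']); print(w['fovy'],w['cx'],w['cy']); print("cam in tool",Rt.T@(T[:3,3]-s['tcp_pos'])); print((Rt.T@T[:3,:3]).round(2))
i=camera_info("top")
f=lambda a,b,z:onz(i,200+(a-2)/4.6,115+(b-2)/4.6,z).round(4)
print("housing back L,R",f(110,55,.15),f(438,58,.15)); print("housing front",f(110,180,.15),f(438,182,.15))
print("roof L,R",f(107,358,.136),f(436,362,.136)); print("door front top L,R",f(98,463,.14),f(437,470,.14))
print("post top?",f(247,430,.06)); print("handle end", f(400,545,.06),f(400,545,.1))
```

```text
65.70646984690485 278.5296610662828 214.16342356922618
cam in tool [ 0.07420676  0.00044589 -0.14270961]
[[-0.    0.96  0.29]
 [ 1.    0.    0.  ]
 [-0.    0.29 -0.96]]
housing back L,R [0.81   0.0864 0.15  ] [ 0.8073 -0.1118  0.15  ]
housing front [0.7315 0.0852 0.15  ] [ 0.7295 -0.111   0.15  ]
roof L,R [0.6256 0.0867 0.136 ] [ 0.6224 -0.1092  0.136 ]
door front top L,R [0.5613 0.0906 0.14  ] [ 0.5564 -0.1091  0.14  ]
post top? [0.5964 0.0067 0.06  ]
handle end [ 0.5235 -0.0884  0.06  ] [ 0.5177 -0.0877  0.1   ]
```

>>> step_arm:
  plan:
    - [0.2,-0.4,0.25,0,0,0.03]
    - [0.2,-0.4,0.25,0,0,0.03]
    - [0.2,-0.4,0.25,0,0,0.03]
    - [0.2,-0.4,0.2,0,0,0.025]
    - [0.2,-0.4,0,0,0,0]
    - [0.2,-0.4,0,0,0,0]
    - [0.2,-0.4,0,0,0,0]
    - [0.2,-0.4,0,0,0,0]
    - [0.1,-0.4,0,0,0,0]
    - [0.1,-0.4,0,0,0,0]
    - [0.1,-0.4,0,0,0,0]
    - [0.1,-0.4,0,0,0,0]
    - [0.0,-0.4,0,0,0,0]
    - [0,-0.4,0,0,0,0]
    - [0,-0.4,0,0,0,0]
    - [0,-0.4,0,0,0,0]
    - [0,-0.2,0,0,0,0]
    - [0,0,0,0,0,0]
    - [0,0,0,0,0,0]

```text
time_s: 1.68
tcp_pos: [0.4065, -0.0123, 0.3089]
tool_rot: [-0.0, -0.001, 1.0, 0.0]
wrist_force: [0.3, -0.3, -0.1]
opening: 0.0851
grip_force: 0.0
```

Run:
```python
from h import *
p,d,i=cam("wrist"); cv2.imwrite("pics/w1.png",p); np.savez("w1.npz",p=p,d=d,T=i['T'])
```

```text
(no output)
```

View pics/w1.png

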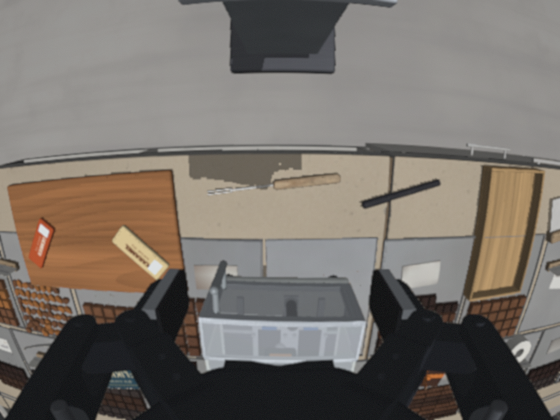

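Run:
```python
import cv2,numpy as np
w=np.load("w1.npz")['p'];t=np.load("top0.npz")['p'];s=np.load("scene0.npz")['p']
cr=lambda p,u,v,w,h,k:cv2.resize(p[v:v+h,u:u+w],(w*k,h*k),interpolation=cv2.INTER_CUBIC)
a=cr(w,190,250,190,120,4)   # 760x480
b=cr(t,270,205,38,14*2,10)  # 380x280
c=cr(s,265,185,45,70,8)
cv2.imwrite("pics/z1.png",a)
C=np.zeros((560,760,3),np.uint8); C[:280,:380]=b; C[:,390:750]=c; cv2.imwrite("pics/z2.png",C)
```

```text
(no output)
```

View pics/z1.png

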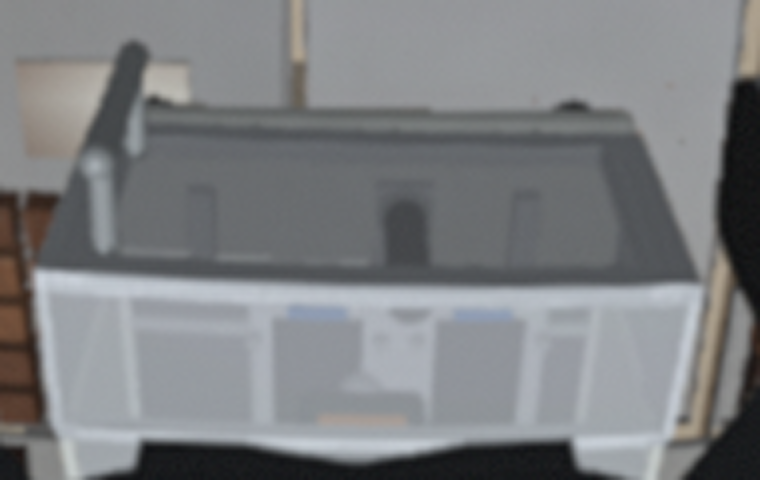

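View pics/z2.png

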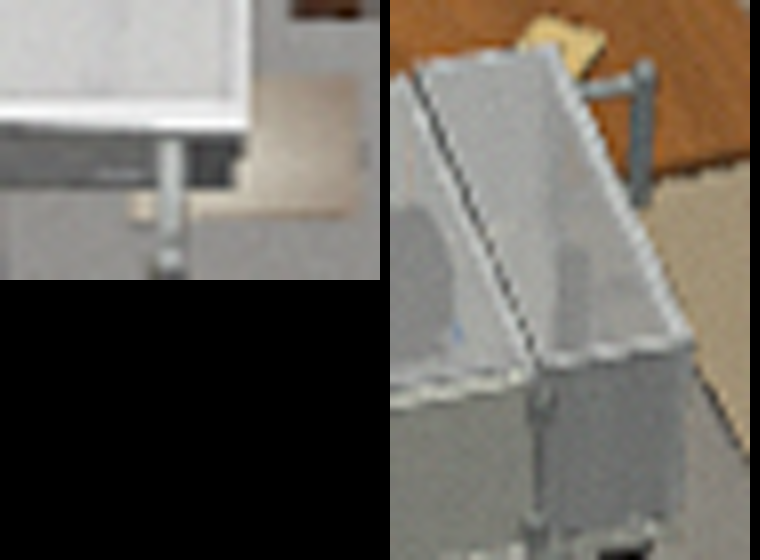

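```bash
cat >> h.py <<'E'
def tri(rays):
    A=np.zeros((3,3));b=np.zeros(3)
    for o,d in rays:
        d=d/np.linalg.norm(d);M=np.eye(3)-np.outer(d,d);A+=M;b+=M@o
    P=np.linalg.solve(A,b); res=[np.linalg.norm((np.eye(3)-np.outer(d,d)/(d@d))@(P-o)) for o,d in rays]; return P.round(4),np.round(res,4)
E
python3 - <<'E'
from h import *
w=camera_info("wrist");t=camera_info("top");s=camera_info("scene")
rw,rt,rs=ray(w,214.2,290,True),ray(t,287.0,230.3),ray(s,296.9,194)
print(tri([rw,rt,rs]),tri([rw,rs]),tri([rt,rs]),tri([rw,rt]))
print("bar bottom", onz(w,223.2,262,.03,True),onz(w,223.2,262,.05,True))
g=lambda x,y:(190+x/4,250+y/4)
print("door top front L/R",onz(w,*g(700,285),.14,True),onz(w,*g(37,270),.14,True))
print("roof edge L/R",onz(w,*g(668,432),.136,True),onz(w,*g(60,432),.136,True))
E
```

```text
(array([ 0.5214, -0.0865,  0.1301]), array([0.002 , 0.0021, 0.0006])) (array([ 0.5217, -0.0845,  0.1315]), array([0.0001, 0.0001])) (array([ 0.5207, -0.0883,  0.1285]), array([0.0005, 0.0005])) (array([ 0.5218, -0.0867,  0.1297]), array([0.002, 0.002]))
bar bottom [ 0.53405792 -0.09054885  0.03      ] [ 0.52450256 -0.0868063   0.05      ]
door top front L/R [0.56147219 0.09275302 0.14      ] [ 0.55573462 -0.10422597  0.14      ]
roof edge L/R [0.62502188 0.09193845 0.136     ] [ 0.62482485 -0.10595293  0.136     ]
```

The handle top triangulates to about (0.521, -0.0865, 0.130), and the hinge is near (0.625, 0.090). Now I'll grasp the handle.

>>> step_arm:
  plan:
    - [0.38,-0.247,-0.36,0,0,0]
    - [0.38,-0.247,-0.36,0,0,0]
    - [0.38,-0.247,-0.36,0,0,0]
    - [0,0,-0.25,0,0,0]
    - [0,0,-0.25,0,0,0]
    - [0,0,-0.25,0,0,0]
    - [0,0,-0.25,0,0,0]
    - [0,0,0,0,0,0]
    - [0,0,0,0,0,0]
  gripper: 45

```text
time_s: 2.48
tcp_pos: [0.4879, -0.0632, 0.1302]
tool_rot: [-0.002, -0.004, 1.0, 0.001]
wrist_force: [-0.2, -0.0, -0.0]
opening: 0.0453
grip_force: 0.0
```

>>> step_arm:
  plan:
    - [0,0,0,0,0,0]
    - [0,0,0,0,0,0]
    - [0,0,0,0,0,0]
    - [0,0,0,0,0,0]
    - [0,0,0,0,0,0]
    - [0,0,0,0,0,0]
    - [0,0,0,0,0,0]
    - [0,0,0,0,0,0]
  gripper: 0

```text
time_s: 3.15
tcp_pos: [0.4888, -0.0648, 0.1316]
tool_rot: [0.0, -0.003, 1.0, -0.0]
wrist_force: [-0.7, 0.1, -0.9]
opening: 0.0001
grip_force: 0.0
```

>>> step_arm:
  plan:
    - [0,0,0.3,0,0,0]
    - [0.16,-0.107,0,0,0,0]
    - [0.16,-0.107,0,0,0,0]
    - [0,0,0,0,0,0]
    - [0,0,-0.2,0,0,0]
    - [0,0,-0.2,0,0,0]
    - [0,0,-0.2,0,0,0]
    - [0,0,0,0,0,0]
    - [0,0,0,0,0,0]
  gripper: 45

```text
time_s: 3.9
tcp_pos: [0.5193, -0.0857, 0.1002]
tool_rot: [-0.002, -0.003, 1.0, 0.001]
wrist_force: [-0.5, 0.7, 0.3]
opening: 0.0454
grip_force: 0.0
```

Run:
```python
from h import *
print(read_state()['tcp_pos'])
p,d,i=cam("wrist"); cv2.imwrite("pics/w2.png",p)
```

```text
[ 0.51934728 -0.0856616   0.1001522 ]
```

View pics/w2.png

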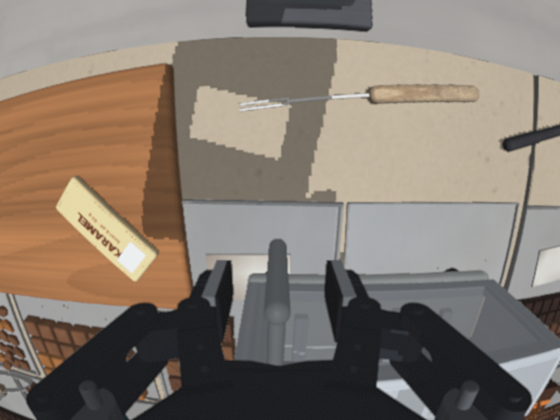

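The handle stands between the fingers at pixel (277,300). I'll close on it and work out the arc.

>>> step_arm:
  plan:
    - [0,0,0,0,0,0]
    - [0,0,0,0,0,0]
    - [0,0,0,0,0,0]
    - [0,0,0,0,0,0]
    - [0,0,0,0,0,0]
  gripper: 0

```text
time_s: 4.37
tcp_pos: [0.5218, -0.0864, 0.1032]
tool_rot: [0.001, -0.003, 1.0, -0.0]
wrist_force: [-0.4, 0.0, 6.4]
opening: 0.0086
grip_force: 58.6
```

Run:
```python
import numpy as np
H=np.array([.6253,.0905]);v=np.array([.5205,-.0862])-H;r=np.hypot(*v);a=np.arctan2(v[1],v[0])
P=[H+r*np.array([np.cos(a-k*np.radians(5.4)),np.sin(a-k*np.radians(5.4))]) for k in range(18)]
print(np.diff(P,axis=0).round(4).tolist(),P[-1],P[0])
```

```text
[[-0.0162, 0.0106], [-0.0151, 0.0121], [-0.0139, 0.0135], [-0.0126, 0.0147], [-0.0111, 0.0158], [-0.0096, 0.0168], [-0.0079, 0.0177], [-0.0062, 0.0183], [-0.0045, 0.0188], [-0.0027, 0.0192], [-0.0009, 0.0193], [0.0009, 0.0193], [0.0028, 0.0192], [0.0045, 0.0188], [0.0063, 0.0183], [0.008, 0.0176], [0.0096, 0.0168]] [0.45197904 0.20079857] [ 0.5205 -0.0862]
```

>>> step_arm:
  plan:
    - [-0.162,0.106,0,0,0,-0.03]
    - [-0.151,0.121,0,0,0,-0.03]
    - [-0.139,0.135,0,0,0,-0.03]
    - [-0.126,0.147,0,0,0,-0.03]
    - [-0.111,0.158,0,0,0,-0.03]
    - [-0.096,0.168,0,0,0,-0.03]
    - [-0.079,0.177,0,0,0,-0.03]
    - [-0.062,0.183,0,0,0,-0.03]

```text
time_s: 5.03
tcp_pos: [0.4278, 0.0331, 0.1032]
tool_rot: [0.0, 0.368, 0.93, -0.001]
wrist_force: [-2.5, -2.4, 7.3]
opening: 0.0092
grip_force: 61.4
```

>>> step_arm:
  plan:
    - [-0.045,0.188,0,0,0,-0.03]
    - [-0.027,0.192,0,0,0,-0.03]
    - [-0.009,0.193,0,0,0,-0.03]
    - [0.009,0.193,0,0,0,-0.03]
    - [0.028,0.192,0,0,0,-0.03]
    - [0.045,0.188,0,0,0,-0.03]
    - [0.063,0.183,0,0,0,-0.03]
    - [0.08,0.176,0,0,0,-0.03]
    - [0.096,0.168,0,0,0,-0.03]
    - [0,0,0,0,0,0]

```text
time_s: 5.87
tcp_pos: [0.4536, 0.2036, 0.1032]
tool_rot: [-0.001, 0.717, 0.697, 0.001]
wrist_force: [-4.5, 1.9, 8.9]
opening: 0.0088
grip_force: 61.6
```

>>> step_arm:
  plan:
    - [0,0,0,0,0,0]
    - [0,0,0,0,0,0]
    - [0,0,0.2,0,0,0]
    - [0,0,0.3,0,0,0]
    - [0,-0.15,0.3,0,0,0.038]
    - [0,-0.15,0.3,0,0,0.038]
    - [0,-0.15,0.2,0,0,0.038]
    - [0,-0.15,0.2,0,0,0.038]
    - [0,-0.15,0.2,0,0,0.038]
    - [0,-0.15,0.1,0,0,0.038]
    - [0,-0.15,0,0,0,0.038]
    - [0,-0.15,0,0,0,0.038]
    - [0,-0.15,0,0,0,0.038]
    - [0,-0.15,0,0,0,0.038]
    - [0,-0.15,0,0,0,0.038]
    - [0,-0.15,0,0,0,0.038]
    - [0,-0.24,0,0,0,0.038]
    - [0,0,0,0,0,0.016]
    - [0,0,0,0,0,0]
  gripper: 60

```text
time_s: 7.45
tcp_pos: [0.4517, -0.0047, 0.2809]
tool_rot: [-0.0, -0.002, 1.0, -0.0]
wrist_force: [-0.2, -0.7, -0.5]
opening: 0.0599
grip_force: 0.0
```

Run:
```python
from h import *
print(read_state()['tcp_pos'])
p,d,i=cam("wrist"); np.savez("w3.npz",p=p,d=d,T=i['T'])
t,dt,it=cam("top"); np.savez("t3.npz",p=t,d=dt)
s,ds,iS=cam("scene"); np.savez("s3.npz",p=s,d=ds)
cr=lambda p,u,v,w,h,k:cv2.resize(p[v:v+h,u:u+w],(w*k,h*k),interpolation=cv2.INTER_CUBIC)
a=cr(p,170,220,200,150,4)
cv2.imwrite("pics/w3.png",a)
b=cr(t,215,180,90,60,4); c=cr(s,230,190,90,75,4)
C=np.zeros((300,730,3),np.uint8); C[:240,:360]=b; C[:,365:725]=c; cv2.imwrite("pics/ts3.png",C)
```

```text
[ 0.45167839 -0.00466393  0.28094244]
```

View pics/w3.png

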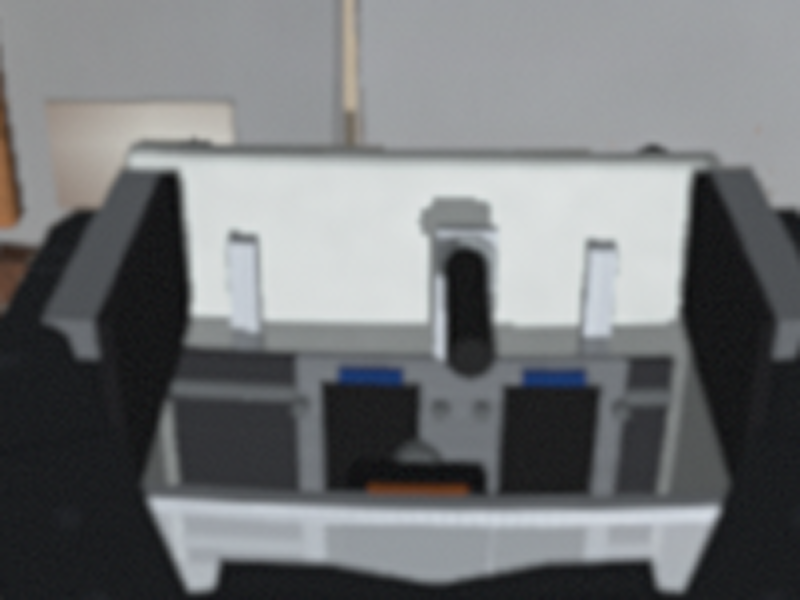

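View pics/ts3.png

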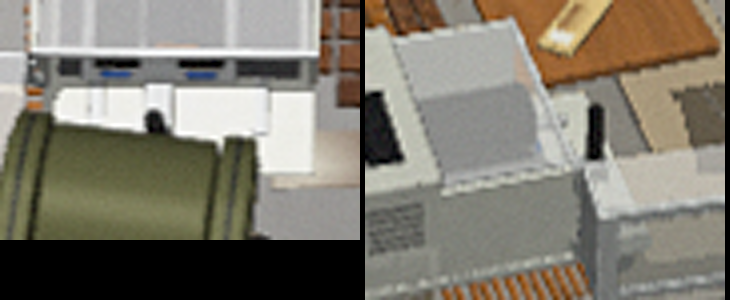

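Run:
```python
from h import *
w=camera_info("wrist");w['T']=np.load("w3.npz")['T'];s=camera_info("scene")
g=lambda x,y:(170+(x-1.5)/4,220+(y-1.5)/4)
print("post",tri([ray(w,*g(470,358),True),ray(s,230+(230-1.5)/4,190+(106-1.5)/4)]))
for z in(.095,.1,.105,.11):print("post z",z,onz(w,*g(470,358),z,True).round(4))
print("tip",onz(w,*g(413,440),.08,True).round(4))
print("roof edge L,R",onz(w,*g(728,492),.136,True).round(4),onz(w,*g(148,495),.136,True).round(4))
print("front stops outer edges",onz(w,*g(370,370),.066,True).round(4),onz(w,*g(553,372),.066,True).round(4))
```

```text
post (array([0.584 , 0.0045, 0.1171]), array([0.0016, 0.0016]))
post z 0.095 [0.5971 0.0062 0.095 ]
post z 0.1 [0.5938 0.0061 0.1   ]
post z 0.105 [0.5905 0.0059 0.105 ]
post z 0.11 [0.5871 0.0057 0.11  ]
tip [ 0.6399 -0.0113  0.08  ]
roof edge L,R [0.619  0.0795 0.136 ] [ 0.6203 -0.0863  0.136 ]
front stops outer edges [ 0.6215 -0.0255  0.066 ] [0.6224 0.0346 0.066 ]
```

The post top is at about (0.584, 0.0045, 0.117). The tip is at about (0.640, -0.011), seen at zoom pixel (413,440). The door stands open to the left. Now I'll pinch the post.

>>> step_arm:
  plan:
    - [0.33,0.023,-0.2,0,0,0]
    - [0.33,0.023,-0.2,0,0,0]
    - [0.33,0.023,-0.2,0,0,0]
    - [0.33,0.023,-0.2,0,0,0]
    - [0,0,0,0,0,0]
    - [0,0,-0.3,0,0,0]
    - [0,0,-0.3,0,0,0]
    - [0,0,-0.3,0,0,0]
    - [0,0,-0.26,0,0,-0.005]
    - [0,0,0,0,0,0]
  gripper: 50

```text
time_s: 8.43
tcp_pos: [0.5794, 0.0068, 0.0792]
tool_rot: [-0.006, 0.005, 1.0, 0.0]
wrist_force: [-0.5, -0.3, -0.5]
opening: 0.0501
grip_force: 0.0
```

>>> step_arm:
  plan:
    - [0,0,0,0,0,0]
    - [0,0,0,0,0,0]
    - [0,0,0,0,0,0]
    - [0,0,0,0,0,0]
    - [0,0,0,0,0,0]
    - [0,0,0,0,0,0]
  gripper: 0

```text
time_s: 8.93
tcp_pos: [0.5861, 0.0058, 0.0887]
tool_rot: [0.002, 0.005, 1.0, -0.0]
wrist_force: [-0.6, 1.1, 6.8]
opening: 0.0135
grip_force: 58.7
```

>>> step_arm:
  plan:
    - [0,0,0,0,0,0]
    - [-0.1,0.002,0,0,0,0]
    - [-0.2,0.003,0,0,0,0]
    - [-0.2,0.003,0,0,0,0]
    - [-0.2,0.004,0,0,0,0]
    - [-0.2,0.004,0,0,0,0]
    - [-0.2,0.003,0,0,0,0]
    - [-0.12,0.002,0,0,0,0]
    - [-0.08,0.001,0,0,0,0]
    - [0,0,0,0,0,0]
    - [0,0,0,0,0,0]
    - [0,0,0,0,0,0]

```text
time_s: 9.93
tcp_pos: [0.4556, 0.008, 0.0886]
tool_rot: [0.002, 0.005, 1.0, -0.0]
wrist_force: [-0.9, 1.5, 10.3]
opening: 0.0131
grip_force: 60.4
```

>>> step_arm:
  plan:
    - [0,0,0,0,0,0]
    - [0,0,0,0,0,0]
    - [0,0,0,0,0,0]
    - [0,0,0.3,0,0,0]
    - [0,0,0.3,0,0,0]
    - [0,0,0.3,0,0,0]
    - [0,-0.3,0.25,0,0,0]
    - [0,-0.3,0.25,0,0,0]
    - [0,-0.35,0.15,0,0,0]
    - [0,-0.35,0,0,0,0]
    - [0,-0.35,0,0,0,0]
    - [0,-0.35,0,0,0,0]
    - [0,-0.35,0,0,0,0]
    - [0,-0.35,0,0,0,0]
    - [0,-0.3,0,0,0,0]
    - [0,0,0,0,0,0]
    - [0,0,0,0,0,0]
  gripper: 50

```text
time_s: 11.35
tcp_pos: [0.4535, -0.2929, 0.2395]
tool_rot: [-0.001, 0.006, 1.0, 0.001]
wrist_force: [0.3, 1.2, -0.8]
opening: 0.0498
grip_force: 0.0
```

Run:
```python
from h import *
print(read_state()['tcp_pos'])
p,d,i=cam("wrist"); np.savez("w4.npz",p=p,d=d,T=i['T']); cv2.imwrite("pics/w4.png",p)
```

```text
[ 0.45348993 -0.29285364  0.2394932 ]
```

View pics/w4.png

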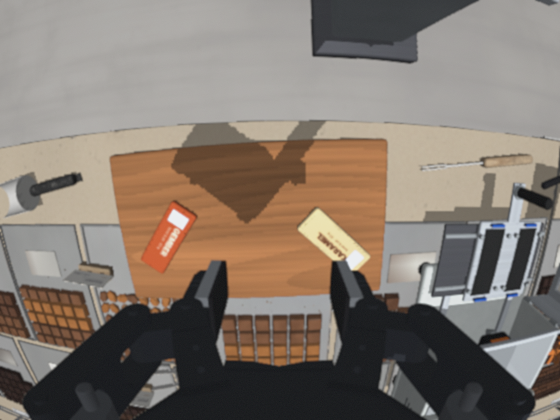

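Wrist view: the orange bar is at about (169,236) with its field end at (178,218), toward the robot. The cream bar is at (333,240) with its field at (353,257), toward the coder. The drawn-out nests are at about (488,258) and (518,255), with blue stops at their ends.

```bash
cat >> h.py <<'E'
def blob(m,i,z,off,fish=True):
    cs,_=cv2.findContours(m,cv2.RETR_EXTERNAL,cv2.CHAIN_APPROX_NONE); k=max(cs,key=cv2.contourArea)[:,0]+np.array(off)
    P=np.array([onz(i,u,v,z,fish)[:2] for u,v in k],np.float32)*1000; return cv2.minAreaRect(P),k.mean(0)
def fieldpos(p,i,z,c,r=0.05,fish=True,thr=150):
    ys,xs=np.nonzero((p.min(2)>thr)&(p.max(2).astype(int)-p.min(2)<45)); P=np.array([onz(i,u,v,z,fish)[:2] for u,v in zip(xs,ys)]); k=np.hypot(*(P-c).T)<r; return P[k].mean(0) if k.any() else None,k.sum()
E
python3 - <<'E'
from h import *
z=np.load("w4.npz");p=z['p'];i=camera_info("wrist");i['T']=z['T']
hsv=cv2.cvtColor(p,cv2.COLOR_BGR2HSV); 
x0,y0,x1,y1=140,195,205,275; B=hsv[y0:y1,x0:x1]
mo=((B[...,0]<12)&(B[...,1]>190)&(B[...,2]>150)|(B[...,1]<60)&(B[...,2]>170)).astype(np.uint8)*255
ro,_=blob(mo,i,.025,(x0,y0)); c=np.array(ro[0])/1000; print("orange",ro,fieldpos(p,i,.025,c))
x0,y0,x1,y1=290,200,373,275; B=hsv[y0:y1,x0:x1]
mc=((B[...,2]>165)&(B[...,1]<140)).astype(np.uint8)*255
mc=cv2.morphologyEx(mc,cv2.MORPH_CLOSE,np.ones((3,3)))
rc,_=blob(mc,i,.025,(x0,y0)); c=np.array(rc[0])/1000; print("cream",rc,fieldpos(p,i,.025,c))
mb=((hsv[...,0]>100)&(hsv[...,0]<125)&(hsv[...,1]>120)&(hsv[...,2]>60)).astype(np.uint8); mb[:,:430]=0
n,l,s,ce=cv2.connectedComponentsWithStats(mb)
for k in range(1,n):
    if s[k,4]>6: print("blue",s[k],ce[k].round(1),onz(i,*ce[k],.066,True).round(4))
cv2.imwrite("pics/m.png",np.hstack([mo[:75],mc]))
E
```

```text
orange ((492.862548828125, -413.1283874511719), (23.041824340820312, 16.821407318115234), 54.23484802246094) (array([ 0.4977615 , -0.41522899]), np.int64(286))
cream ((520.7793579101562, -227.28024291992188), (105.30651092529297, 96.78626251220703), 89.43067932128906) (array([ 0.54720356, -0.20052421]), np.int64(226))
blue [492 224  12   3  32] [497.8 225.1] [ 0.4939 -0.0247  0.066 ]
blue [526 224  10   3  22] [530.2 224.6] [0.4951 0.0353 0.066 ]
blue [507 294  10   3  21] [511.6 294.9] [0.5994 0.0332 0.066 ]
blue [474 298  12   4  31] [479.9 299.1] [ 0.5982 -0.0262  0.066 ]
```

Run:
```python
from h import *
z=np.load("w4.npz");p=z['p'];i=camera_info("wrist");i['T']=z['T']
hsv=cv2.cvtColor(p,cv2.COLOR_BGR2HSV).astype(int)
print(hsv[225:256:10,155:190:8].tolist()); print("board",hsv[200,150],hsv[270,250],"cream",hsv[225,320],hsv[245,335],"field",hsv[258,355])
x0,y0,x1,y1=135,195,205,280;B=hsv[y0:y1,x0:x1]
mo=(((B[...,0]<8)|(B[...,0]>174))&(B[...,1]>150)|(B[...,1]<70)&(B[...,2]>120)).astype(np.uint8)*255
mo=cv2.morphologyEx(mo,cv2.MORPH_CLOSE,np.ones((5,5)))
print("orange",blob(mo,i,.025,(x0,y0)))
x0,y0,x1,y1=290,200,373,275;B=hsv[y0:y1,x0:x1]
mc=((B[...,2]>150)&(B[...,1]<125)).astype(np.uint8)*255
mc=cv2.morphologyEx(mc,cv2.MORPH_CLOSE,np.ones((3,3)));mc=cv2.morphologyEx(mc,cv2.MORPH_OPEN,np.ones((5,5)))
print("cream",blob(mc,i,.025,(x0,y0)))
a=np.hstack([mo[:75],mc]); b=np.hstack([p[195:270,135:205],p[200:275,290:373]])
cv2.imwrite("pics/m.png",cv2.resize(np.vstack([cv2.cvtColor(a,cv2.COLOR_GRAY2BGR),b]),None,fx=4,fy=4))
```

```text
[[[13, 136, 161], [8, 182, 207], [8, 187, 205], [105, 6, 242], [8, 178, 208]], [[8, 182, 202], [8, 159, 212], [11, 81, 227], [8, 178, 208], [12, 137, 158]], [[8, 183, 206], [8, 162, 211], [12, 67, 227], [9, 167, 165], [13, 138, 183]], [[8, 182, 205], [11, 84, 224], [8, 183, 199], [13, 138, 200], [13, 139, 200]]]
board [ 13 137 167] [ 13 138 179] cream [ 25  62 235] [ 21  80 226] field [108   5 241]
orange (((508.9476623535156, -425.5574035644531), (26.780214309692383, 62.44316101074219), 52.31688690185547), array([174.22608696, 230.19130435]))
cream (((525.6593017578125, -225.213623046875), (95.89802551269531, 38.235469818115234), 47.58150863647461), array([334.59146341, 241.1402439 ]))
```

Run:
```python
from h import *
z=np.load("w4.npz");p=z['p'];i=camera_info("wrist");i['T']=z['T']
hsv=cv2.cvtColor(p,cv2.COLOR_BGR2HSV).astype(int)
x0,y0,x1,y1=135,195,205,280;B=hsv[y0:y1,x0:x1]
mo=((B[...,0]<10)&(B[...,1]>150)|(B[...,1]<125)&(B[...,2]>150)).astype(np.uint8)*255
mo=cv2.morphologyEx(mo,cv2.MORPH_CLOSE,np.ones((3,3)));mo=cv2.morphologyEx(mo,cv2.MORPH_OPEN,np.ones((3,3)))
print("orange",blob(mo,i,.025,(x0,y0)))
```

```text
orange (((517.6005859375, -430.25347900390625), (35.23868942260742, 95.5348129272461), 54.591758728027344), array([167.83125, 236.5875 ]))
```

>>> step_arm:
  plan:
    - [0.129,-0.276,-0.15,0,0,-0.0386]
    - [0.129,-0.276,-0.15,0,0,-0.0386]
    - [0.129,-0.276,-0.15,0,0,-0.0386]
    - [0.129,-0.276,-0.15,0,0,-0.0386]
    - [0.129,-0.276,-0.15,0,0,-0.0386]
    - [0,0,-0.2,0,0,0]
    - [0,0,-0.2,0,0,0]
    - [0,0,0,0,0,0]
    - [0,0,0,0,0,0]
    - [0,0,0,0,0,0]
  gripper: 60

```text
time_s: 12.23
tcp_pos: [0.5194, -0.4292, 0.1269]
tool_rot: [0.001, 0.303, 0.953, -0.0]
wrist_force: [-0.5, 0.5, 1.4]
opening: 0.0602
grip_force: 0.0
```

Run:
```python
from h import *
s=read_state();q=s['tool_rot'];print(s['tcp_pos'],"y angle",np.degrees(2*np.arctan2(q[2],q[1]))-90,s['joint_pos'].round(2))
p,d,i=cam("wrist"); np.savez("w5.npz",p=p,d=d,T=i['T'])
hsv=cv2.cvtColor(p,cv2.COLOR_BGR2HSV).astype(int);B=hsv
mo=((B[...,0]<10)&(B[...,1]>150)&(B[...,2]>120)).astype(np.uint8)*255; mo[:, :130]=0; mo[:,430:]=0; mo[:120]=0
mo=cv2.morphologyEx(mo,cv2.MORPH_CLOSE,np.ones((9,9)))
cs,_=cv2.findContours(mo,cv2.RETR_EXTERNAL,cv2.CHAIN_APPROX_NONE);print(cv2.boundingRect(max(cs,key=cv2.contourArea)))
print("orange",blob(mo,i,.025,(0,0)))
```

```text
[ 0.51943059 -0.4292092   0.12686282] y angle 54.75078955327638 [-0.77  0.25  1.68  0.    1.2  -1.73]
(252, 154, 47, 114)
orange (((518.2225952148438, -431.04266357421875), (35.14728546142578, 93.69206237792969), 54.5845947265625), array([275.21710526, 209.77631579]))
```

>>> step_arm:
  plan:
    - [-0.014,-0.018,-0.25,0,0,0]
    - [0,0,-0.25,0,0,0]
    - [0,0,-0.25,0,0,0]
    - [0,0,-0.2,0,0,0]
    - [0,0,-0.1,0,0,0]
    - [0,0,-0.06,0,0,0]
    - [0,0,0,0,0,0]
    - [0,0,0,0,0,0]

```text
time_s: 12.95
tcp_pos: [0.5182, -0.4324, 0.0163]
tool_rot: [0.001, 0.303, 0.953, -0.001]
wrist_force: [0.2, 0.6, 0.5]
opening: 0.0599
grip_force: 0.0
```

>>> step_arm:
  plan:
    - [0,0,0,0,0,0]
    - [0,0,0,0,0,0]
    - [0,0,0,0,0,0]
    - [0,0,0,0,0,0]
    - [0,0,0,0,0,0]
    - [0,0,0,0,0,0]
  gripper: 0

```text
time_s: 13.45
tcp_pos: [0.5185, -0.4329, 0.0169]
tool_rot: [0.002, 0.303, 0.953, -0.001]
wrist_force: [-0.1, -0.1, 6.1]
opening: 0.0339
grip_force: 60.5
```

>>> step_arm:
  plan:
    - [0,0,0.2,0,0,0]
    - [0,0,0.3,0,0,0]
    - [0,0,0.3,0,0,0]
    - [-0.07,0.2,0.3,0,0,0.0191]
    - [-0.07,0.25,0.3,0,0,0.0191]
    - [-0.07,0.25,0.3,0,0,0.0191]
    - [-0.07,0.3,0.2,0,0,0.0191]
    - [-0.07,0.36,0.1,0,0,0.0191]
    - [-0.07,0.38,0,0,0,0.0191]
    - [-0.07,0.38,0,0,0,0.0191]
    - [-0.07,0.38,0,0,0,0.0191]
    - [-0.07,0.38,0,0,0,0.0191]
    - [-0.05,0.38,0,0,0,0.0191]
    - [0,0.38,0,0,0,0]
    - [0,0.38,0,0,0,0]
    - [0,0.19,0,0,0,0]
    - [0,0,0,0,0,0]
    - [0,0,0,0,0,0]

```text
time_s: 14.95
tcp_pos: [0.4492, -0.0101, 0.2146]
tool_rot: [0.0, 0.007, 1.0, -0.0]
wrist_force: [0.4, -0.4, 0.2]
opening: 0.034
grip_force: 63.7
```

Run:
```python
from h import *
s=read_state();q=s['tool_rot'];print(s['tcp_pos'],"y angle",np.degrees(2*np.arctan2(q[2],q[1]))-90,s['opening'],s['grip_force'])
p,d,i=cam("wrist"); np.savez("w6.npz",p=p,d=d,T=i['T']); cv2.imwrite("pics/w6.png",p)
hsv=cv2.cvtColor(p,cv2.COLOR_BGR2HSV)
mb=((hsv[...,0]>100)&(hsv[...,0]<125)&(hsv[...,1]>120)&(hsv[...,2]>60)).astype(np.uint8)
n,l,st,ce=cv2.connectedComponentsWithStats(mb)
for k in range(1,n):
    if st[k,4]>6: print("blue",st[k],ce[k].round(1),onz(i,*ce[k],.066,True).round(4))
```

```text
[ 0.44916509 -0.01009647  0.21464773] y angle 89.19966629691723 0.03399194958365484 63.738945722579956
blue [319 242  20   3  59] [328.3 243. ] [0.4945 0.0379 0.066 ]
blue [314 328   6   4  22] [316.3 329.5] [0.5989 0.0297 0.066 ]
```

View pics/w6.png

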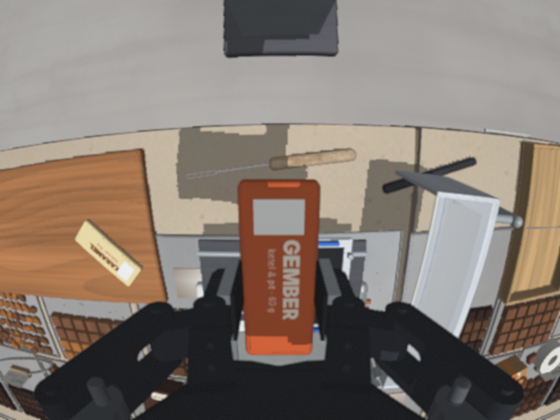

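The held bar hides part of the nest, so I'll step aside for a clear view.

>>> step_arm:
  plan:
    - [0,-0.3,0,0,0,0]
    - [0,-0.3,0,0,0,0]
    - [0,-0.3,0,0,0,0]
    - [0,0,0,0,0,0]
    - [0,0,0,0,0,0]

```text
time_s: 15.42
tcp_pos: [0.449, -0.1031, 0.2145]
tool_rot: [-0.0, 0.011, 1.0, 0.0]
wrist_force: [0.2, -0.9, -1.0]
opening: 0.0342
grip_force: 63.7
```

Run:
```python
from h import *
s=read_state();print(s['tcp_pos'])
p,d,i=cam("wrist"); np.savez("w7.npz",p=p,d=d,T=i['T'])
hsv=cv2.cvtColor(p,cv2.COLOR_BGR2HSV)
mb=((hsv[...,0]>100)&(hsv[...,0]<125)&(hsv[...,1]>120)&(hsv[...,2]>60)).astype(np.uint8)
n,l,st,ce=cv2.connectedComponentsWithStats(mb)
for k in range(1,n):
    if st[k,4]>6: print("blue",st[k],ce[k].round(1),onz(i,*ce[k],.066,True).round(4))
cr=lambda p,u,v,w,h,k:cv2.resize(p[v:v+h,u:u+w],(w*k,h*k),interpolation=cv2.INTER_CUBIC)
cv2.imwrite("pics/w7.png",cr(p,320,200,150,140,5)[:600,:750])
```

```text
[ 0.44903212 -0.10311976  0.21446647]
blue [407 238  18   4  61] [416.2 239.7] [0.4948 0.0373 0.066 ]
blue [350 240  21   4  75] [359.5 241.4] [ 0.494  -0.0241  0.066 ]
```

View pics/w7.png

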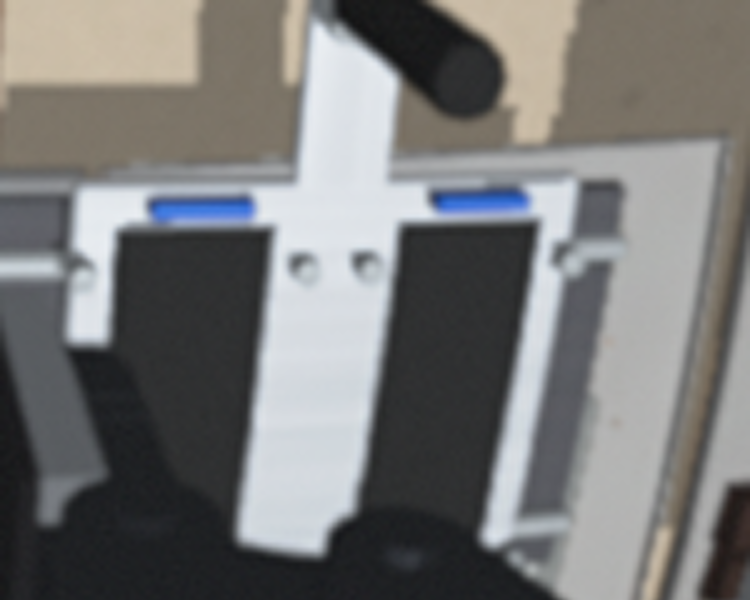

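Run:
```python
from h import *
i=camera_info("wrist");i['T']=np.load("w7.npz")['T']
g=lambda x,y:(320+(x-2)/5,200+(y-2)/5)
for n,a,z in(("pinLin",(369,268),.066),("pinLout",(572,262),.066),("pinRin",(306,270),.066),("pinRout",(84,273),.066),("post",(470,85),.117)): print(n,onz(i,*g(*a),z,True).round(4))
```

```text
pinLin [0.5085 0.0133 0.066 ]
pinLout [0.5099 0.0609 0.066 ]
pinRin [ 0.5083 -0.0006  0.066 ]
pinRout [ 0.5068 -0.0469  0.066 ]
post [0.4532 0.0082 0.117 ]
```

Run:
```python
from h import *
i=camera_info("wrist");z=np.load("w6.npz");i['T']=z['T'];p=z['p']
a=onz(i,279,181,.2215,True);b=onz(i,279,354,.2215,True);print(a,b,(a+b)/2,"tcp .4492,-.0101")
h=cv2.cvtColor(p,cv2.COLOR_BGR2HSV).astype(int);m=((h[...,0]<10)&(h[...,1]>150)&(h[...,2]>110)).astype(np.uint8)*255;m[:170]=0;m[:,:230]=0;m[:,330:]=0;m[360:]=0
m=cv2.morphologyEx(m,cv2.MORPH_CLOSE,np.ones((15,15)));print(blob(m,i,.2215,(0,0)))
```

```text
[ 0.4019478  -0.00895689  0.2215    ] [ 0.49600353 -0.01034097  0.2215    ] [ 0.44897567 -0.00964893  0.2215    ] tcp .4492,-.0101
(((448.7274169921875, -9.83596420288086), (34.729637145996094, 93.61168670654297), 89.12918090820312), array([278.55274262, 264.907173  ]))
```

>>> step_arm:
  plan:
    - [0.198,0.28,0,0,0,0]
    - [0.198,0.28,0,0,0,0]
    - [0.198,0.28,0,0,0,0]
    - [0.198,0.28,0,0,0,0]
    - [0.198,0.28,0,0,0,0]
    - [0,0,-0.3,0,0,0]
    - [0,0,-0.3,0,0,0]
    - [0,0,-0.3,0,0,0]
    - [0,0,-0.3,0,0,0]
    - [0,0,0,0,0,0]
    - [0,0,0,0,0,0]
    - [0,0,0,0,0,0]

```text
time_s: 16.47
tcp_pos: [0.5494, 0.0395, 0.0963]
tool_rot: [0.001, 0.008, 1.0, -0.0]
wrist_force: [-0.1, 0.3, 0.3]
opening: 0.0339
grip_force: 63.7
```

Run:
```python
from h import *
s=read_state();q=s['tool_rot'];print(s['tcp_pos'],"y angle",np.degrees(2*np.arctan2(q[2],q[1]))-90,s['opening'],s['grip_force'])
```

```text
[0.54940701 0.03945838 0.09633741] y angle 89.07259855454964 0.03385112639573895 63.74138116836548
```

>>> step_arm:
  plan:
    - [-0.01,-0.02,-0.1,0,0,0]
    - [0,0,0,0,0,0]
    - [0,0,0,0,0,0]

```text
time_s: 16.72
tcp_pos: [0.5477, 0.0371, 0.0854]
tool_rot: [0.001, 0.008, 1.0, -0.0]
wrist_force: [-0.2, -0.4, -0.5]
opening: 0.0339
grip_force: 63.7
```

Run:
```python
from h import *
for k in range(3):
    p,d,i=cam("wrist"); s=read_state();print(s['tcp_pos'])
np.savez("w8.npz",p=p,d=d,T=i['T'])
b=np.array(i['T']);print(b[:3,3])
```

```text
[0.54781575 0.0371057  0.08548255]
[0.54782302 0.03712226 0.08545346]
[0.54783874 0.03715752 0.08539176]
[0.47354888 0.03861923 0.22805593]
```

Steady at (0.5478, 0.0371). I'll lower the bar and release it.

>>> step_arm:
  plan:
    - [0,-0.004,-0.1,0,0,0]
    - [0,0,-0.08,0,0,0]
    - [0,0,-0.05,0,0,0]
    - [0,0,0,0,0,0]
    - [0,0,0,0,0,0]

```text
time_s: 17.28
tcp_pos: [0.5473, 0.0368, 0.061]
tool_rot: [-0.0, 0.008, 1.0, -0.0]
wrist_force: [0.2, -1.1, 0.3]
opening: 0.0337
grip_force: 63.8
```

>>> step_arm:
  plan:
    - [0,0,0,0,0,0]
    - [0,0,0,0,0,0]
    - [0,0,0.1,0,0,0]
    - [0,0,0.3,0,0,0]
    - [0,0,0.3,0,0,0]
    - [0,0,0.3,0,0,0]
    - [-0.1,-0.3,0.2,0,0,0]
    - [-0.1,-0.3,0.2,0,0,0]
    - [-0.1,-0.3,0,0,0,0]
    - [-0.1,-0.3,0,0,0,0]
    - [-0.1,-0.2,0,0,0,0]
    - [0,0,0,0,0,0]
    - [0,0,0,0,0,0]
  gripper: 48

```text
time_s: 18.37
tcp_pos: [0.4971, -0.1037, 0.2022]
tool_rot: [0.001, 0.009, 1.0, 0.0]
wrist_force: [-0.4, 0.3, -0.7]
opening: 0.0479
grip_force: 0.0
```

Run:
```python
from h import *
s=read_state();print(s['tcp_pos'])
p,d,i=cam("wrist"); np.savez("w9.npz",p=p,d=d,T=i['T'])
h=cv2.cvtColor(p,cv2.COLOR_BGR2HSV).astype(int);m=((h[...,0]<10)&(h[...,1]>150)&(h[...,2]>110)).astype(np.uint8)*255;m[:,:300]=0
m=cv2.morphologyEx(m,cv2.MORPH_CLOSE,np.ones((9,9)));
cs,_=cv2.findContours(m,cv2.RETR_EXTERNAL,cv2.CHAIN_APPROX_NONE);print(cv2.boundingRect(max(cs,key=cv2.contourArea)))
print(blob(m,i,.069,(0,0)))
cr=lambda p,u,v,w,h,k:cv2.resize(p[v:v+h,u:u+w],(w*k,h*k),interpolation=cv2.INTER_CUBIC)
cv2.imwrite("pics/w9.png",cr(p,300,180,200,150,4))
```

```text
[ 0.49713314 -0.10370257  0.202235  ]
(399, 203, 43, 88)
(((546.3159790039062, 35.62279510498047), (35.49958801269531, 93.53950500488281), 89.26077270507812), array([419.42410714, 246.07589286]))
```

View pics/w9.png

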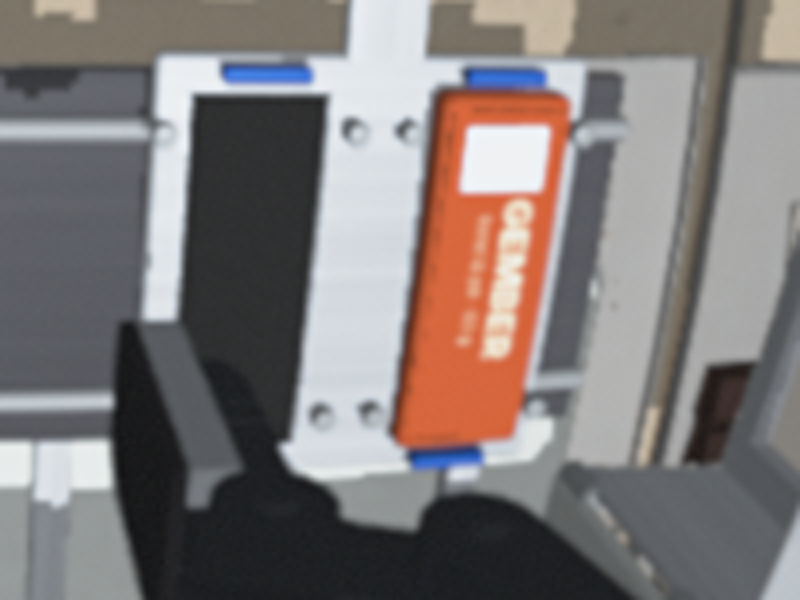

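The orange bar lies flat in the left nest, between pins and stops. Cream next.

>>> step_arm:
  plan:
    - [0.041,-0.174,-0.11,0,0,0.0386]
    - [0.041,-0.174,-0.11,0,0,0.0386]
    - [0.041,-0.174,-0.11,0,0,0.0386]
    - [0.041,-0.174,-0.11,0,0,0.0386]
    - [0.041,-0.174,-0.11,0,0,0.0386]
    - [0.041,-0.174,-0.11,0,0,0.0386]
    - [0.041,-0.174,-0.11,0,0,0.0386]
    - [0,0,0,0,0,0]
    - [0,0,0,0,0,0]
    - [0,0,0,0,0,0]
  gripper: 60

```text
time_s: 19.25
tcp_pos: [0.5265, -0.2238, 0.1249]
tool_rot: [0.0, -0.405, 0.914, 0.0]
wrist_force: [0.4, 0.8, 0.9]
opening: 0.0601
grip_force: 0.0
```

Run:
```python
from h import *
p,d,i=cam("wrist"); s=read_state();q=s['tool_rot'];print(s['tcp_pos'],"y angle",np.degrees(2*np.arctan2(q[2],q[1]))-90)
np.savez("w10.npz",p=p,d=d,T=i['T'])
h=cv2.cvtColor(p,cv2.COLOR_BGR2HSV).astype(int);m=((h[...,1]<125)&(h[...,2]>150)).astype(np.uint8)*255
m[:,:200]=0;m[:,360:]=0;m[:130]=0;m[300:]=0
m=cv2.morphologyEx(m,cv2.MORPH_CLOSE,np.ones((5,5)));m=cv2.morphologyEx(m,cv2.MORPH_OPEN,np.ones((7,7)))
cs,_=cv2.findContours(m,cv2.RETR_EXTERNAL,cv2.CHAIN_APPROX_NONE);print(cv2.boundingRect(max(cs,key=cv2.contourArea)))
print(blob(m,i,.025,(0,0)))
```

```text
[ 0.52663456 -0.2238383   0.1252975 ] y angle 137.7817487958728
(255, 151, 47, 116)
(((526.2278442382812, -225.928466796875), (94.2724609375, 36.95855712890625), 47.643314361572266), array([277.97419355, 208.14193548]))
```

>>> step_arm:
  plan:
    - [-0.004,-0.02,-0.25,0,0,0]
    - [0,0,-0.25,0,0,0]
    - [0,0,-0.25,0,0,0]
    - [0,0,-0.2,0,0,0]
    - [0,0,-0.1,0,0,0]
    - [0,0,-0.04,0,0,0]
    - [0,0,0,0,0,0]
    - [0,0,0,0,0,0]

```text
time_s: 19.97
tcp_pos: [0.5267, -0.2271, 0.017]
tool_rot: [0.001, -0.404, 0.915, -0.001]
wrist_force: [-0.3, 0.1, 0.0]
opening: 0.0598
grip_force: 0.0
```

>>> step_arm:
  plan:
    - [0,0,0,0,0,0]
    - [0,0,0,0,0,0]
    - [0,0,0,0,0,0]
    - [0,0,0,0,0,0]
    - [0,0,0,0,0,0]
    - [0,0,0,0,0,0]
  gripper: 0

```text
time_s: 20.47
tcp_pos: [0.527, -0.2277, 0.0176]
tool_rot: [0.001, -0.404, 0.915, -0.001]
wrist_force: [-1.2, 1.1, 5.8]
opening: 0.0342
grip_force: 60.4
```

>>> step_arm:
  plan:
    - [0,0,0.2,0,0,0]
    - [0,0,0.3,0,0,0]
    - [0,0,0.3,0,0,0]
    - [0,0,0.3,0,0,-0.0386]
    - [0.01,0.1,0.3,0,0,-0.0386]
    - [0.03,0.3,0.1,0,0,-0.0386]
    - [0.03,0.3,0,0,0,-0.0386]
    - [0.03,0.3,0,0,0,-0.0386]
    - [0.03,0.3,0,0,0,-0.0386]
    - [0.03,0.3,0,0,0,-0.0386]
    - [0.03,0.3,0,0,0,0]
    - [0,0.1,0,0,0,0]
    - [0,0,0,0,0,0]
    - [0,0,0,0,0,0]
    - [0,0,0,0,0,0]

```text
time_s: 21.72
tcp_pos: [0.5446, -0.028, 0.1656]
tool_rot: [-0.0, 0.009, 1.0, -0.0]
wrist_force: [-0.8, -0.5, -0.8]
opening: 0.0339
grip_force: 60.0
```

Run:
```python
from h import *
p,d,i=cam("wrist"); s=read_state();q=s['tool_rot'];print(s['tcp_pos'],"y angle",np.degrees(2*np.arctan2(q[2],q[1]))-90,s['opening'])
np.savez("w11.npz",p=p,d=d,T=i['T']); 
h=cv2.cvtColor(p,cv2.COLOR_BGR2HSV).astype(int);m=((h[...,1]<125)&(h[...,2]>190)).astype(np.uint8)*255
m[:,:230]=0;m[:,330:]=0;m[:170]=0;m[360:]=0
m=cv2.morphologyEx(m,cv2.MORPH_CLOSE,np.ones((5,5)));m=cv2.morphologyEx(m,cv2.MORPH_OPEN,np.ones((9,9)))
cs,_=cv2.findContours(m,cv2.RETR_EXTERNAL,cv2.CHAIN_APPROX_NONE);print(cv2.boundingRect(max(cs,key=cv2.contourArea)))
print(blob(m,i,s['tcp_pos'][2]+.008,(0,0)))
```

```text
[ 0.54460513 -0.02821298  0.16553297] y angle 88.97997613647422 0.03381759590820559
(246, 335, 66, 25)
(((585.7190551757812, -28.345720291137695), (34.92768096923828, 17.48238182067871), 89.09072875976562), array([277.36686391, 348.35502959]))
```

>>> step_arm:
  plan:
    - [0.012,0.037,-0.2,0,0,0]
    - [0,0,-0.3,0,0,0]
    - [0,0,-0.3,0,0,0]
    - [0,0,0,0,0,0]
    - [0,0,0,0,0,0]
    - [0,0,0,0,0,0]

```text
time_s: 22.27
tcp_pos: [0.5468, -0.0242, 0.087]
tool_rot: [0.001, 0.009, 1.0, -0.0]
wrist_force: [0.2, 1.4, -0.6]
opening: 0.0341
grip_force: 60.1
```

>>> step_arm:
  plan:
    - [-0.006,0,-0.1,0,0,0]
    - [0,0,-0.1,0,0,0]
    - [0,0,-0.055,0,0,0]
    - [0,0,0,0,0,0]
    - [0,0,0,0,0,0]

```text
time_s: 22.68
tcp_pos: [0.5471, -0.0235, 0.0617]
tool_rot: [0.002, 0.008, 1.0, -0.0]
wrist_force: [1.7, -0.3, 4.2]
opening: 0.0338
grip_force: 60.6
```

>>> step_arm:
  plan:
    - [0,0,0,0,0,0]
    - [0,0,0,0,0,0]
    - [0,0,0.1,0,0,0]
    - [0,0,0.3,0,0,0]
    - [0,0,0.3,0,0,0]
    - [0,0,0.3,0,0,0]
    - [-0.3,0.1,0.2,0,0,0]
    - [-0.3,0.1,0.2,0,0,0]
    - [-0.3,0.1,0.2,0,0,0]
    - [-0.3,0,0,0,0,0]
    - [-0.1,0,0,0,0,0]
    - [0,0,0,0,0,0]
    - [0,0,0,0,0,0]
    - [0,0,0,0,0,0]
  gripper: 48

```text
time_s: 23.85
tcp_pos: [0.4156, 0.0067, 0.2202]
tool_rot: [0.0, 0.008, 1.0, 0.0]
wrist_force: [0.5, 0.6, 0.5]
opening: 0.0481
grip_force: 0.0
```

Run:
```python
from h import *
p,d,i=cam("wrist"); s=read_state();print(s['tcp_pos'])
np.savez("w12.npz",p=p,d=d,T=i['T'])
cr=lambda p,u,v,w,h,k:cv2.resize(p[v:v+h,u:u+w],(w*k,h*k),interpolation=cv2.INTER_CUBIC)
cv2.imwrite("pics/w12.png",cr(p,185,190,200,150,4))
```

```text
[0.41570254 0.00666142 0.22001097]
```

View pics/w12.png

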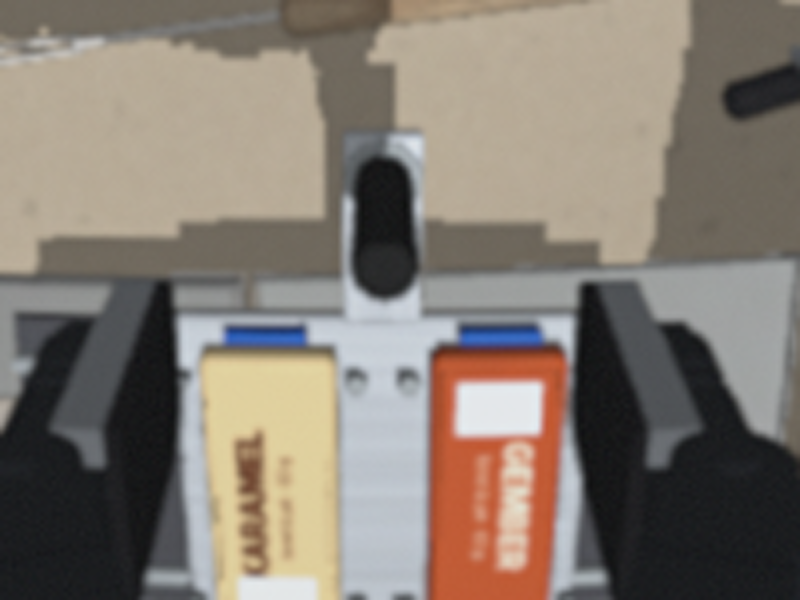

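Both bars lie in their nests: cream on the right, orange on the left. The post is at zoom pixel (385,272). I've now used all my picture views, so from here I check by numbers only.

```bash
cat >> h.py <<'E'
def depf(i,u,v,d):
    o,r=ray(i,u,v,True); T=np.array(i['T']); c=-(T[:3,:3].T@r)[2]; return o+r*d[int(round(v)),int(round(u))]/c
E
python3 - <<'E'
from h import *
i=camera_info("wrist");z=np.load("w12.npz");i['T']=z['T'];p=z['p'];d=z['d']
g=lambda x,y:(185+(x-1.5)/4,190+(y-1.5)/4)
print("post",onz(i,*g(385,270),.117,True).round(4),depf(i,*g(385,270),d).round(4))
for n,a in {"cr front":(270,375),"cr frontL":(220,375),"cr R":(325,375),"cr back":(270,560),"or front":(500,365),"or L":(445,365),"or R":(550,365),"or back":(480,580),"table":(390,480)}.items(): print(n,depf(i,*g(*a),d).round(4))
# orange field
h=cv2.cvtColor(p,cv2.COLOR_BGR2HSV).astype(int); m=((h[...,1]<40)&(h[...,2]>190)).astype(np.uint8); m[:,:296]=0;m[:,325:]=0;m[:282]=0;m[302:]=0
n,l,st,ce=cv2.connectedComponentsWithStats(m)
for k in range(1,n):
    if st[k,4]>30: print("field",st[k],ce[k].round(1),onz(i,*ce[k],.069,True).round(4))
m=((h[...,1]<40)&(h[...,2]>190)).astype(np.uint8); m[:,:240]=0;m[:,268:]=0;m[:325]=0;m[360:]=0
n,l,st,ce=cv2.connectedComponentsWithStats(m)
for k in range(1,n):
    if st[k,4]>30: print("cream field",st[k],ce[k].round(1),onz(i,*ce[k],.069,True).round(4))
E
```

```text
post [0.4542 0.0082 0.117 ] [0.4541 0.0082 0.1171]
cr front [ 0.5059 -0.0219  0.0685]
cr frontL [ 0.5057 -0.0348  0.0689]
cr R [ 0.5059 -0.0077  0.0689]
cr back [ 0.5652 -0.0251  0.0699]
or front [0.504  0.0374 0.0687]
or L [0.5029 0.0231 0.0699]
or R [0.5044 0.0504 0.0689]
or back [0.5747 0.0336 0.0684]
table [0.5452 0.0087 0.0594]
field [299 286  21  13 270] [309. 292.] [0.5172 0.0371 0.069 ]
cream field [244 334  21  12 236] [254.2 339.4] [ 0.5802 -0.0237  0.069 ]
```

Run:
```python
from h import *
i=camera_info("wrist");z=np.load("w3.npz");i['T']=z['T'];p=z['p'];d=z['d']
g=lambda x,y:(170+(x-1.5)/4,220+(y-1.5)/4)
print("post",depf(i,*g(470,358),d).round(4))
for y in range(425,468,4): print(y,depf(i,*g(414,y),d).round(4),p[int(220+y/4),int(170+414/4)])
for u in range(265,282): print(u,depf(i,u,332,d).round(4)[[1,2]],p[332,u].tolist())
```

```text
post [0.5817 0.0055 0.1181]
425 [ 0.6475 -0.0113  0.0614] [34 33 31]
429 [ 0.6504 -0.0114  0.06  ] [33 31 30]
433 [ 0.6512 -0.0113  0.0612] [35 33 33]
437 [ 0.6532 -0.0114  0.0608] [44 43 42]
441 [ 0.6312 -0.0108  0.0919] [57 56 53]
445 [ 0.6326 -0.0108  0.0923] [68 67 63]
449 [ 0.6317 -0.0108  0.0955] [78 77 73]
453 [ 0.6332 -0.0108  0.0956] [88 87 82]
457 [ 0.6346 -0.0108  0.096 ] [88 87 83]
461 [ 0.6362 -0.0108  0.096 ] [61 59 57]
465 [ 0.6354 -0.0107  0.0991] [31 29 28]
265 [-0.0226  0.061 ] [32, 32, 32]
266 [-0.0212  0.0607] [30, 28, 28]
267 [-0.0199  0.0597] [29, 27, 28]
268 [-0.0185  0.0594] [36, 34, 34]
269 [-0.0161  0.0908] [48, 48, 45]
270 [-0.0148  0.092 ] [61, 60, 57]
271 [-0.0135  0.0937] [70, 68, 66]
272 [-0.0122  0.0939] [76, 75, 71]
273 [-0.0109  0.0956] [78, 77, 73]
274 [-0.0097  0.0955] [78, 76, 72]
275 [-0.0084  0.0939] [76, 74, 72]
276 [-0.0072  0.0935] [75, 74, 70]
277 [-0.0059  0.0938] [78, 76, 73]
278 [-0.0047  0.0924] [86, 83, 80]
279 [-0.0034  0.0911] [103, 100, 96]
280 [-0.0019  0.059 ] [115, 112, 108]
281 [-0.0005  0.0603] [122, 118, 114]
```

>>> step_arm:
  plan:
    - [0.2,0.008,0,0,0,0]
    - [0.19,0.008,0,0,0,0]
    - [0,0,-0.3,0,0,0]
    - [0,0,-0.3,0,0,0]
    - [0,0,-0.3,0,0,0]
    - [0,0,-0.3,0,0,0]
    - [0,0,-0.13,0,0,0]
    - [0,0,0,0,0,0]
    - [0,0,0,0,0,0]
  gripper: 45

```text
time_s: 24.65
tcp_pos: [0.4541, 0.0083, 0.0861]
tool_rot: [-0.001, 0.008, 1.0, 0.0]
wrist_force: [0.4, 0.6, 0.8]
opening: 0.0449
grip_force: 0.0
```

>>> step_arm:
  plan:
    - [0,0,0,0,0,0]
    - [0,0,0,0,0,0]
    - [0,0,0,0,0,0]
    - [0,0,0,0,0,0]
    - [0,0,0,0,0,0]
    - [0,0,0,0,0,0]
  gripper: 0

```text
time_s: 25.15
tcp_pos: [0.4558, 0.0082, 0.089]
tool_rot: [0.002, 0.008, 1.0, -0.0]
wrist_force: [0.2, 0.0, 6.7]
opening: 0.0133
grip_force: 58.4
```

>>> step_arm:
  plan:
    - [0,-0.15,0,0,0,0]
    - [0,-0.15,0,0,0,0]
    - [0.1,-0.1,0,0,0,0]
    - [0.2,-0.07,0,0,0,0]
    - [0.2,0,0,0,0,0]
    - [0.2,0,0,0,0,0]
    - [0.2,0,0,0,0,0]
    - [0.2,0,0,0,0,0]
    - [0.14,0,0,0,0,0]
    - [0,0,0,0,0,0]
    - [0,0,0,0,0,0]

```text
time_s: 26.07
tcp_pos: [0.5804, -0.0392, 0.089]
tool_rot: [0.002, 0.008, 1.0, -0.001]
wrist_force: [1.1, -1.7, 5.8]
opening: 0.0132
grip_force: 60.0
```

>>> step_arm:
  plan:
    - [0,0,0,0,0,0]
    - [0,0,0,0,0,0]
    - [0,0,0,0,0,0]
    - [0,0,0,0,0,0]
    - [0,0,0,0,0,0]
    - [0,0,0,0,0,0]
    - [0,0,0,0,0,0]
    - [0,0,0,0,0,0]
    - [0,0,0,0,0,0]
    - [0,0,0,0,0,0]
    - [0,0,0,0,0,0]
    - [0,0,0,0,0,0]
    - [0,0,0,0,0,0]
    - [0,0,0,0,0,0]
    - [0,0,0,0,0,0]
    - [0,0,0,0,0,0]
    - [0,0,0,0,0,0]
    - [0,0,0,0,0,0]

```text
time_s: 27.57
tcp_pos: [0.5793, -0.0392, 0.0891]
tool_rot: [0.002, 0.008, 1.0, -0.001]
wrist_force: [2.5, -1.1, 4.7]
opening: 0.013
grip_force: 60.0
```

Run:
```python
from h import *
p,d,i=cam("wrist"); s=read_state();print(s['tcp_pos'])
np.savez("w13.npz",p=p,d=d,T=i['T'])
h=cv2.cvtColor(p,cv2.COLOR_BGR2HSV).astype(int)
for nm,m in(("orange",(h[...,0]<10)&(h[...,1]>150)&(h[...,2]>60)),("cream",(h[...,0]>15)&(h[...,0]<28)&(h[...,1]>50)&(h[...,1]<120)&(h[...,2]>120))):
    m=m.astype(np.uint8);m[:250]=0;n,l,st,ce=cv2.connectedComponentsWithStats(m)
    for k in range(1,n):
        if st[k,4]>40: print(nm,st[k],ce[k].round(1),onz(i,*ce[k],.069,True).round(4),depf(i,*ce[k],d).round(4))
t,dt,it=cam("top"); np.savez("t13.npz",p=t)
z=np.load("t3.npz")['p']; df=cv2.absdiff(t,z).max(2)[120:160,215:300]; print("panel diff",np.argwhere(df>60)[:10]+[120,215])
```

```text
[ 0.57927581 -0.03913671  0.08906036]
cream [257 340   5  22  79] [259.1 351.1] [ 0.6477 -0.0528  0.069 ] [ 0.6487 -0.0529  0.0679]
panel diff []
```

>>> step_arm:
  plan:
    - [-0.1,0.002,0,0,0,0]
    - [-0.2,0.003,0,0,0,0]
    - [-0.2,0.003,0,0,0,0]
    - [-0.2,0.004,0,0,0,0]
    - [-0.2,0.004,0,0,0,0]
    - [-0.2,0.003,0,0,0,0]
    - [-0.1,0.002,0,0,0,0]
    - [0,0,0,0,0,0]
    - [0,0,0,0,0,0]

```text
time_s: 28.42
tcp_pos: [0.4581, -0.0368, 0.089]
tool_rot: [0.001, 0.008, 1.0, -0.0]
wrist_force: [-1.2, -1.3, 9.4]
opening: 0.0134
grip_force: 60.4
```

>>> step_arm:
  plan:
    - [0,0,0,0,0,0]
    - [0,0,0,0,0,0]
    - [0,0,0,0,0,0]
    - [0,0,0.3,0,0,0]
    - [-0.2,0.05,0.3,0,0,0]
    - [-0.2,0.1,0.3,0,0,0]
    - [0,0.1,0.2,0,0,0]
    - [0,0,0,0,0,0]
    - [0,0,0,0,0,0]
  gripper: 45

```text
time_s: 29.17
tcp_pos: [0.4186, -0.0113, 0.1979]
tool_rot: [0.001, 0.008, 1.0, -0.0]
wrist_force: [-0.4, -0.3, -0.5]
opening: 0.0452
grip_force: 0.0
```

```bash
cat > fld.py <<'E'
from h import *
import sys
p,d,i=cam("wrist"); s=read_state();print(s['tcp_pos'])
np.savez(sys.argv[1],p=p,d=d,T=i['T'])
h=cv2.cvtColor(p,cv2.COLOR_BGR2HSV).astype(int)
m=((h[...,1]<40)&(h[...,2]>190)).astype(np.uint8);m=cv2.morphologyEx(m,cv2.MORPH_CLOSE,np.ones((7,7)));m[:230]=0
n,l,st,ce=cv2.connectedComponentsWithStats(m)
for k in range(1,n):
    x,y,w,hh,a=st[k]
    P=onz(i,*ce[k],.069,True)
    if 80<a<900 and w<45: print(st[k],ce[k].round(1),P.round(4)); g=p[y:y+hh,x:x+w].max(2); print("dark px in box",(g<130).sum())
np.set_printoptions(linewidth=220)
if len(sys.argv)>2:
    x,y,w,hh=map(int,sys.argv[2:6]); print(p[y:y+hh,x:x+w].max(2))
E
python3 fld.py w14.npz
```

```text
[ 0.41784389 -0.01144441  0.19626399]
[296 280  37  80 450] [307.8 322.4] [0.5439 0.0166 0.069 ]
dark px in box 1657
[274 297  23  14 316] [285.1 303.4] [ 0.5198 -0.0064  0.069 ]
dark px in box 0
[222 345  18  13 187] [231.3 351. ] [ 0.5829 -0.0653  0.069 ]
dark px in box 10
[540 363  20  25 276] [550.5 376.2] [0.7273 0.4514 0.069 ]
dark px in box 214
```

Run:
```python
import numpy as np
np.set_printoptions(linewidth=220)
for f,(x,y,w,h) in (("w12",(299,286,21,13)),("w14",(274,297,23,14))):
    print(np.load(f+".npz")['p'][y:y+h,x:x+w].min(2))
```

```text
[[164 206 217 218 218 220 220 220 221 221 221 222 222 222 222 223 223 224 225 225 218]
 [186 225 228 228 227 228 228 227 228 227 227 228 227 228 227 228 228 228 228 228 225]
 [191 226 229 228 228 228 228 228 228 228 228 228 228 228 228 228 228 228 228 228 225]
 [191 226 228 228 228 228 228 228 228 228 228 228 228 228 228 228 227 228 228 228 224]
 [193 226 228 228 228 228 228 228 228 228 228 228 227 228 228 228 228 228 228 228 224]
 [192 226 228 228 228 228 228 227 228 227 228 228 228 227 228 228 228 228 228 229 224]
 [195 226 228 228 228 228 228 228 228 228 227 228 228 228 227 228 228 228 228 228 224]
 [201 226 228 228 228 228 228 227 228 228 228 227 228 228 228 228 228 228 228 228 224]
 [205 227 228 228 227 228 228 228 228 228 228 228 228 228 228 228 228 228 228 228 223]
 [206 227 228 228 228 228 227 228 228 228 228 228 228 228 228 228 228 228 228 228 223]
 [207 227 229 228 228 228 228 228 228 228 228 229 228 228 228 228 228 228 229 228 222]
 [201 226 227 226 227 226 227 226 226 226 227 226 226 226 226 225 226 226 226 225 209]
 [173 202 209 207 205 204 203 202 202 201 199 197 196 19
[... 662 characters left out ...]
0 230 230 230 231 230 231 229 210]
 [195 228 230 231 230 230 230 230 230 230 230 230 230 230 230 230 230 230 230 230 230 229 207]
 [195 228 230 230 230 230 230 230 230 230 230 230 230 230 230 230 230 230 231 231 231 229 206]
 [195 229 230 230 230 231 230 230 230 229 230 231 230 230 230 230 230 230 230 231 230 229 206]
 [195 228 230 230 230 231 230 230 231 230 230 230 230 231 230 230 230 231 230 230 230 229 205]
 [194 229 230 231 231 230 230 231 230 230 231 230 231 230 230 230 231 230 230 230 230 229 202]
 [181 226 228 228 228 229 228 228 228 228 228 228 228 228 228 227 228 228 228 228 228 226 187]
 [143 178 192 193 192 192 191 191 192 192 191 191 189 189 189 187 186 185 185 186 186 178 149]]
```

Run:
```python
from h import *
t,dt,it=cam("top"); s,ds,si=cam("scene"); np.savez("ts14.npz",t=t,s=s)
for nm,a,b,(x0,y0,x1,y1) in (("top 3-now",np.load("t3.npz")['p'],t,(222,126,298,156)),("top 0-now",np.load("top0.npz")['p'],t,(222,126,298,156)),("scene 0-now",np.load("scene0.npz")['p'],s,(210,190,250,245))):
    df=cv2.absdiff(a,b).max(2)[y0:y1,x0:x1]; k=np.argwhere(df>18); print(nm,df.max(),len(k),(k[:,::-1]+[x0,y0])[:12].tolist())
x0,y0=231,132; print(t[y0:y0+13,x0:x0+34].max(2)); print(np.load("t3.npz")['p'][y0:y0+13,x0:x0+34].max(2))
print("tray px", cv2.absdiff(np.load("top0.npz")['p'],t)[200:290,95:155].max(2).mean())
```

```text
top 3-now 15 0 []
top 0-now 16 0 []
scene 0-now 47 20 [[239, 192], [214, 196], [232, 207], [210, 208], [211, 215], [228, 216], [212, 219], [229, 220], [239, 225], [232, 227], [233, 227], [236, 227]]
[[224 226 225 226 225 224 224 224 226 226 226 224 224 225 224 227 225 225
  227 225 226 228 226 223 223 221 225 225 227 223 225 226 227 228]
 [224 229 232 234 232 233 232 231 234 235 235 233 232 233 230 232 234 234
  233 233 231 232 231 231 230 231 231 234 234 234 232 233 232 230]
 [227 201 115 123 121 122 122 120 124 125 125 126 124 122 126 125 123 139
  161 158 158 155 156 156 156 155 154 157 154 156 155 155 152 165]
 [229 190  32  40  45  43  42  40  43  45  42  43  46  37  43  41  42  48
   63  59  68  55  60  63  57  60  55  59  58  61  56  59  56  89]
 [218 151  25  34  30  35  34  36  34  30  31  34  39  38  37  43  34  30
   35  38  32  36  34  34  38  35  35  29  32  32  31  38  30  71]
 [216 143  25  39  37  37  36  40  41  37  45  37  35  40  39  35  34  41
   39  34  38  43  41  39  37  33  41  39  37  40  37  38  30 118]
 [218 147  25  39  41  40  41  36  39  39  37  41  39  
[... 2092 characters left out ...]
45  43  42  41  43  41  40  41  39  42  37
   43  36  48  42  43  41  43  42  38  45  37  40  41  35  28 121]
 [222 149  28  43  43  41  39  37  39  42  42  43  45  40  37  45  43  43
   37  39  41  42  41  38  46  36  36  38  38  40  39  39  34 122]
 [219 149  28  39  41  42  42  38  43  39  43  40  40  44  39  37  41  41
   37  45  40  38  44  43  40  44  36  41  39  38  41  39  33 120]
 [222 151  27  33  35  42  39  39  32  36  36  40  34  39  35  38  36  35
   40  36  38  39  39  43  36  40  38  38  38  35  38  41  29 120]
 [202  97  35  38  43  42  42  46  44  43  45  48  50  48  47  40  12  27
   17  21  24  21  19  26  31  29  30  32  30  40  35  35  34 118]]
tray px 6.958888888888889
```

No print mark or panel change shows in the images. The chain home stop → post → field and the camera-measured tip agree within about 2 mm, so I take orange as coded. Cream now.

>>> step_arm:
  plan:
    - [0.19,-0.127,0,0,0,0]
    - [0.19,-0.127,0,0,0,0]
    - [0,0,-0.3,0,0,0]
    - [0,0,-0.3,0,0,0]
    - [0,0,-0.3,0,0,0]
    - [0,0,-0.18,0,0,0]
    - [0,0,0,0,0,0]
    - [0,0,0,0,0,0]

```text
time_s: 29.98
tcp_pos: [0.4545, -0.0369, 0.0867]
tool_rot: [-0.003, 0.008, 1.0, 0.001]
wrist_force: [0.9, -0.3, -0.0]
opening: 0.0451
grip_force: 0.0
```

>>> step_arm:
  plan:
    - [0,0,0,0,0,0]
    - [0,0,0,0,0,0]
    - [0,0,0,0,0,0]
    - [0,0,0,0,0,0]
    - [0,0,0,0,0,0]
    - [0,0,0,0,0,0]
    - [0,0,0,0,0,0]
  gripper: 0

```text
time_s: 30.57
tcp_pos: [0.4575, -0.0372, 0.0909]
tool_rot: [0.002, 0.008, 1.0, -0.0]
wrist_force: [-0.4, -0.4, 6.8]
opening: 0.0131
grip_force: 58.6
```

>>> step_arm:
  plan:
    - [0,0.1,0,0,0,0]
    - [0,0.17,0,0,0,0]
    - [0.05,0.17,0,0,0,0]
    - [0.17,0.105,0,0,0,0]
    - [0.2,0.05,0,0,0,0]
    - [0.167,0,0,0,0,0]
    - [0,0,0,0,0,0]
    - [0,0,0,0,0,0]

```text
time_s: 31.23
tcp_pos: [0.5172, 0.0229, 0.091]
tool_rot: [0.002, 0.008, 1.0, 0.0]
wrist_force: [0.9, 1.6, 6.2]
opening: 0.0131
grip_force: 60.6
```

>>> step_arm:
  plan:
    - [0,0,0,0,0,0]
    - [0,0,0,0,0,0]
    - [0,0,0,0,0,0]
    - [0,0,0,0,0,0]
    - [0,0,0,0,0,0]
    - [0,0,0,0,0,0]
    - [0,0,0,0,0,0]
    - [0,0,0,0,0,0]
    - [0,0,0,0,0,0]
    - [0,0,0,0,0,0]
    - [0,0,0,0,0,0]
    - [0,0,0,0,0,0]
    - [0,0,0,0,0,0]
    - [0,0,0,0,0,0]
    - [0,0,0,0,0,0]
    - [0,0,0,0,0,0]
    - [0,0,0,0,0,0]
    - [0,0,0,0,0,0]

```text
time_s: 32.73
tcp_pos: [0.5162, 0.0227, 0.091]
tool_rot: [0.002, 0.008, 1.0, 0.0]
wrist_force: [1.4, 1.8, 5.1]
opening: 0.0128
grip_force: 60.7
```

>>> step_arm:
  plan:
    - [-0.1,0,0,0,0,0]
    - [-0.2,-0.04,0,0,0,0]
    - [-0.15,-0.05,0,0,0,0]
    - [-0.1,-0.05,0,0,0,0]
    - [-0.04,0,0,0,0,0]
    - [0,0,0,0,0,0]
    - [0,0,0,0,0,0]

```text
time_s: 33.32
tcp_pos: [0.4561, 0.008, 0.0909]
tool_rot: [0.001, 0.008, 1.0, -0.001]
wrist_force: [-1.8, -1.2, 8.8]
opening: 0.0131
grip_force: 61.0
```

>>> step_arm:
  plan:
    - [0,0,0,0,0,0]
    - [0,0,0,0,0,0]
    - [0,0,0,0,0,0]
    - [0,0,0.3,0,0,0]
    - [-0.1,0,0.3,0,0,0]
    - [-0.2,0,0.3,0,0,0]
    - [-0.1,0,0.2,0,0,0]
    - [0,0,0,0,0,0]
    - [0,0,0,0,0,0]
    - [0,0,0,0,0,0]
  gripper: 48

```text
time_s: 34.15
tcp_pos: [0.4154, 0.0086, 0.1977]
tool_rot: [-0.001, 0.008, 1.0, 0.0]
wrist_force: [-0.2, -0.3, -0.2]
opening: 0.048
grip_force: 0.0
```

Run:
```python
from h import *
p,d,i=cam("wrist"); s=read_state();print(s['tcp_pos'])
np.savez("w15.npz",p=p,d=d,T=i['T'])
h=cv2.cvtColor(p,cv2.COLOR_BGR2HSV).astype(int)
mo=((h[...,0]<10)&(h[...,1]>150)&(h[...,2]>110)).astype(np.uint8)*255
mc=((h[...,0]>15)&(h[...,0]<30)&(h[...,1]>45)&(h[...,1]<125)&(h[...,2]>190)).astype(np.uint8)*255
mw=((h[...,1]<40)&(h[...,2]>190)).astype(np.uint8)*255
for nm,m in(("orange",mo),("cream",mc),("white",mw)):
    m[:240]=0; n,l,st,ce=cv2.connectedComponentsWithStats(m)
    for k in range(1,n):
        if st[k,4]>150 and st[k,4]<3000: print(nm,st[k],ce[k].round(1),onz(i,*ce[k],.069,True).round(4),depf(i,*ce[k],d).round(4))
# tray by top
t,dt,it=cam("top"); np.savez("t15.npz",p=t,d=dt)
P=np.array([[dep(it,u,v,dt) for u in range(60,200)] for v in range(190,300)])
Tm=((P[...,2]>.018)&(P[...,2]<.036)).astype(np.uint8)*255
cs,_=cv2.findContours(Tm,cv2.RETR_EXTERNAL,cv2.CHAIN_APPROX_NONE);k=max(cs,key=cv2.contourArea)[:,0]
print("tray",cv2.minAreaRect(np.array([onz(it,u+60,v+190,.028)[:2] for u,v in k],np.float32)*1000), (k.min(0)+[60,190],k.max(0)+[60,190]))
```

```text
[0.41517928 0.00862606 0.19716872]
orange [ 292  292   37   71 1422] [307.3 330. ] [0.5496 0.0362 0.069 ] [0.5484 0.0361 0.0705]
cream [512 256  21  58 243] [522.6 285.9] [0.5205 0.3033 0.069 ] [0.5626 0.3723 0.0051]
cream [ 232  294   37   69 1744] [251.3 322. ] [ 0.5381 -0.0209  0.069 ] [ 0.5373 -0.0208  0.0702]
white [428 245  64  86 834] [469.2 276. ] [0.4974 0.2125 0.069 ] [0.4567 0.1596 0.1399]
white [ 259  275   40   89 1716] [279.5 316.4] [0.5313 0.0078 0.069 ] [0.5379 0.0078 0.0596]
white [300 301  22  13 284] [310.5 307. ] [0.5207 0.0387 0.069 ] [0.5204 0.0386 0.0695]
white [228 304   8  55 225] [231. 331.] [ 0.5501 -0.0429  0.069 ] [ 0.5575 -0.0448  0.0593]
white [242 350  21  12 223] [252.4 354.8] [ 0.5835 -0.0225  0.069 ] [ 0.5832 -0.0225  0.0694]
white [533 367  25  25 255] [545.  379.1] [0.7248 0.4556 0.069 ] [0.787  0.5279 0.0249]
tray ((501.3341064453125, 378.1494445800781), (235.25209045410156, 131.73056030273438), 1.6708738803863525) (array([102, 203]), array([148, 284]))
```

```bash
cat > meas.py <<'E'
from h import *
import sys
p,d,i=cam("wrist"); s=read_state();print(s['tcp_pos'],s['tool_rot'].round(4))
h=cv2.cvtColor(p,cv2.COLOR_BGR2HSV).astype(int)
mw=((h[...,1]<40)&(h[...,2]>190)).astype(np.uint8)*255; mw[:230]=0
n,l,st,ce=cv2.connectedComponentsWithStats(mw)
for k in range(1,n):
    if 180<st[k,4]<500 and st[k,2]<30 and 200<ce[k][0]<350: print("field",st[k],onz(i,*ce[k],.069,True).round(4))
# post top by depth
U,V=np.meshgrid(np.arange(230,330),np.arange(200,330)); Q=np.array([depf(i,u,v,d) for u,v in zip(U.ravel(),V.ravel())])
k=(abs(Q[:,2]-.117)<.003)&(p[V.ravel(),U.ravel()].max(1)<80); k&=abs(Q[:,1]-float(sys.argv[1]))<.015
print("post",np.median(Q[k],0).round(4),(Q[k].min(0)/2+Q[k].max(0)/2).round(4),k.sum(),np.ptp(Q[k],0))
E
python3 meas.py 0.008
python3 - <<'E'
from h import *
# same on stored frames
for f,y in(("w12",.008),("w14",-.037),("w15",.008)):
    z=np.load(f+".npz");i=camera_info("wrist");i['T']=z['T'];p=z['p'];d=z['d']
    U,V=np.meshgrid(np.arange(230,330),np.arange(200,330)); Q=np.array([depf(i,u,v,d) for u,v in zip(U.ravel(),V.ravel())])
    k=(abs(Q[:,2]-.117)<.003)&(p[V.ravel(),U.ravel()].max(1)<80)&(abs(Q[:,1]-y)<.015); print(f,(Q[k].min(0)/2+Q[k].max(0)/2).round(4),k.sum(),np.ptp(Q[k],0).round(4))
E
```

```text
[0.41521733 0.00865885 0.19706159] [-1.9e-03  8.2e-03  1.0e+00  2.0e-04]
field [227 300   9  59 238] [ 0.549  -0.0429  0.069 ]
field [300 302  22  13 284] [0.5209 0.0387 0.069 ]
field [242 351  21  11 204] [ 0.583  -0.0223  0.069 ]
post [0.4534 0.0079 0.1177] [0.4539 0.0082 0.1171] 235 [0.01281635 0.01308417 0.00557857]
w12 [0.4537 0.0084 0.1167] 198 [0.012  0.0133 0.0053]
w14 [ 0.4555 -0.0364  0.117 ] 232 [0.0132 0.0133 0.0054]
w15 [0.4543 0.0082 0.1169] 238 [0.013  0.0131 0.0051]
```

The post matches its earlier position, so there was no slip. The bars only shifted within the nest play. Now I'll unload orange.

>>> step_arm:
  plan:
    - [0.34,0.072,0,0,0,0]
    - [0.34,0.072,0,0,0,0]
    - [0.34,0.072,0,0,0,0]
    - [0.34,0.072,0,0,0,0]
    - [0,0,-0.2,0,0,0]
    - [0,0,-0.3,0,0,0]
    - [0,0,-0.3,0,0,0]
    - [0,0,0,0,0,0]
    - [0,0,0,0,0,0]
    - [0,0,0,0,0,0]

```text
time_s: 35.13
tcp_pos: [0.5525, 0.0373, 0.1197]
tool_rot: [0.0, 0.008, 1.0, 0.0]
wrist_force: [-0.2, 0.3, 0.5]
opening: 0.0481
grip_force: 0.0
```

>>> step_arm:
  plan:
    - [-0.01,0,-0.25,0,0,0]
    - [0,0,-0.2,0,0,0]
    - [0,0,-0.13,0,0,0]
    - [0,0,0,0,0,0]
    - [0,0,0,0,0,0]

```text
time_s: 35.55
tcp_pos: [0.5514, 0.0373, 0.062]
tool_rot: [0.0, 0.008, 1.0, 0.0]
wrist_force: [-0.5, 0.6, -0.1]
opening: 0.0482
grip_force: 0.0
```

>>> step_arm:
  plan:
    - [0,0,0,0,0,0]
    - [0,0,0,0,0,0]
    - [0,0,0,0,0,0]
    - [0,0,0,0,0,0]
    - [0,0,0,0,0,0]
  gripper: 0

```text
time_s: 35.97
tcp_pos: [0.5527, 0.0374, 0.0635]
tool_rot: [0.002, 0.008, 1.0, 0.0]
wrist_force: [-0.6, 0.3, 6.6]
opening: 0.0334
grip_force: 60.3
```

>>> step_arm:
  plan:
    - [0,0,0.15,0,0,0]
    - [0,0,0.3,0,0,0]
    - [0,0,0.35,0,0,0]
    - [0,0,0.35,0,0,0]
    - [-0.1,0.1,0.35,0,0,0]
    - [-0.2,0.25,0.2,0,0,0]
    - [-0.2,0.3,0,0,0,0]
    - [-0.2,0.3,0,0,0,0]
    - [-0.2,0.3,0,0,0,0]
    - [-0.2,0.3,0,0,0,0]
    - [-0.2,0.3,0,0,0,0]
    - [-0.1,0.1,0,0,0,0]
    - [0,0,0,0,0,0]
    - [0,0,0,0,0,0]
    - [0,0,0,0,0,0]

```text
time_s: 37.22
tcp_pos: [0.4113, 0.2319, 0.2312]
tool_rot: [0.0, 0.008, 1.0, -0.0]
wrist_force: [-0.8, 0.2, -1.0]
opening: 0.0336
grip_force: 59.9
```

```bash
cat > tray.py <<'E'
from h import *
p,d,i=cam("wrist"); s=read_state();q=s['tool_rot'];print(s['tcp_pos'],"yang",np.degrees(2*np.arctan2(q[2],q[1]))-90,"open",s['opening'],s['joint_pos'].round(2))
np.savez("wt.npz",p=p,d=d,T=i['T'])
V,U=np.mgrid[0:420,0:560]; f=210/np.tan(np.radians(i['fovy'])/2); a=np.dstack([U-i['cx'],V-i['cy']]); r=np.hypot(a[...,0],a[...,1])+1e-9; t=r/f
c=np.dstack([a[...,0]*np.tan(t)/r,-a[...,1]*np.tan(t)/r,-np.ones_like(r)])*d[...,None]
Q=c@np.array(i['T'])[:3,:3].T+np.array(i['T'])[:3,3]
m=((abs(Q[...,2]-.028)<.006)&(d>0)&(t<1.3)&(Q[...,1]>.22)&(Q[...,1]<.6)&(Q[...,0]>.3)&(Q[...,0]<.75)).astype(np.uint8)
m=cv2.morphologyEx(m,cv2.MORPH_CLOSE,np.ones((7,7)))
n,l,st,ce=cv2.connectedComponentsWithStats(m); k=1+np.argmax(st[1:,4]); print(st[k],n)
cs,_=cv2.findContours((l==k).astype(np.uint8),cv2.RETR_EXTERNAL,cv2.CHAIN_APPROX_NONE); k=max(cs,key=cv2.contourArea)[:,0]
P=np.array([onz(i,u,v,.028,True)[:2] for u,v in k],np.float32)*1000
print("tray rays",cv2.minAreaRect(P)); 
t,dt,it=cam("top")
P=np.array([[dep(it,u,v,dt) for u in range(40,200)] for v in range(180,300)])
Tm=((P[...,2]>.018)&(P[...,2]<.036)).astype(np.uint8)*255
cs,_=cv2.findContours(Tm,cv2.RETR_EXTERNAL,cv2.CHAIN_APPROX_NONE);k=max(cs,key=cv2.contourArea)[:,0]
print("tray top",cv2.minAreaRect(np.array([onz(it,u+40,v+180,.028)[:2] for u,v in k],np.float32)*1000))
E
python3 tray.py
```

```text
[0.41150064 0.23168776 0.23113544] yang 88.99341813141123 open 0.033558391143679665 [ 0.4  -0.28  2.03 -0.    1.39 -1.15]
[ 350  162  106  158 1920] 3
tray rays ((493.74951171875, 381.11859130859375), (219.7521514892578, 129.59107971191406), 1.5233198404312134)
tray top ((556.7113647460938, 380.8599853515625), (124.21562194824219, 130.5226287841797), 2.2251975536346436)
```

>>> step_arm:
  plan:
    - [0.111,0.115,0,0,0,-0.0374]
    - [0.111,0.115,0,0,0,-0.0374]
    - [0.111,0.115,0,0,0,-0.0374]
    - [0.111,0.115,0,0,0,-0.0374]
    - [0.111,0.115,0,0,0,-0.0374]
    - [0.111,0.115,0,0,0,-0.0374]
    - [0.111,0.115,0,0,0,-0.0374]
    - [0.111,0.115,0,0,0,-0.0374]
    - [0.111,0.115,0,0,0,-0.0374]
    - [0.111,0.115,0,0,0,-0.0374]
    - [0.111,0.115,0,0,0,-0.0374]
    - [0.111,0.115,0,0,0,-0.0374]
    - [0.111,0.115,0,0,0,-0.0374]
    - [0,0,-0.3,0,0,0]
    - [0,0,-0.3,0,0,0]
    - [0,0,-0.3,0,0,0]
    - [0,0,-0.3,0,0,0]
    - [0,0,0,0,0,0]
    - [0,0,0,0,0,0]
    - [0,0,0,0,0,0]

```text
time_s: 38.98
tcp_pos: [0.5567, 0.3818, 0.1128]
tool_rot: [0.0, 0.698, 0.716, 0.001]
wrist_force: [-0.5, 0.7, -0.1]
opening: 0.0335
grip_force: 60.0
```

```bash
python3 tray.py
```

```text
[0.55721334 0.38225787 0.11403108] yang 1.4951151792569277 open 0.03346764063434044 [ 0.52  0.27  1.69 -0.    1.18  0.5 ]
[  66  130  300  163 5220] 4
tray rays ((502.3838195800781, 382.99652099609375), (234.39144897460938, 128.11529541015625), 1.6034438610076904)
tray top ((516.21923828125, 326.0126037597656), (249.2765655517578, 87.62315368652344), 21.409008026123047)
```

>>> step_arm:
  plan:
    - [0,0.02,-0.2,0,0,0]
    - [0,0,-0.25,0,0,0]
    - [0,0,-0.25,0,0,0]
    - [0,0,-0.2,0,0,0]
    - [0,0,-0.1,0,0,0]
    - [0,0,-0.04,0,0,0]
    - [0,0,0,0,0,0]
    - [0,0,0,0,0,0]

```text
time_s: 39.75
tcp_pos: [0.5569, 0.3847, 0.0095]
tool_rot: [0.001, 0.698, 0.717, 0.002]
wrist_force: [-0.0, 0.4, -0.1]
opening: 0.0335
grip_force: 60.0
```

>>> step_arm:
  plan:
    - [0,0,-0.015,0,0,0]
    - [0,0,0,0,0,0]

```text
time_s: 39.92
tcp_pos: [0.557, 0.3848, 0.0086]
tool_rot: [0.001, 0.698, 0.717, 0.002]
wrist_force: [-1.5, -1.6, 5.4]
opening: 0.0338
grip_force: 60.6
```

>>> step_arm:
  plan:
    - [0,0,0,0,0,0]
    - [0,0,0,0,0,0]
    - [0,0,0.15,0,0,0]
    - [0,0,0.3,0,0,0]
    - [0,0,0.35,0,0,0]
    - [0,0,0.35,0,0,0]
    - [0,0,0.35,0,0,0]
    - [0,0,0.35,0,0,0]
    - [0,0,0.3,0,0,0]
    - [0,0,0,0,0,0]
    - [0,0,0,0,0,0]
  gripper: 47

```text
time_s: 40.83
tcp_pos: [0.5566, 0.3847, 0.2255]
tool_rot: [0.001, 0.698, 0.717, 0.004]
wrist_force: [0.3, 0.4, -1.4]
opening: 0.0469
grip_force: 0.0
```

```bash
python3 tray.py
cat > chk.py <<'E'
from h import *
z=np.load("wt.npz");i=camera_info("wrist");i['T']=z['T'];p=z['p'];d=z['d'];h=cv2.cvtColor(p,cv2.COLOR_BGR2HSV).astype(int)
for nm,m in(("orange",(h[...,0]<10)&(h[...,1]>150)&(h[...,2]>90)),("cream",(h[...,0]>17)&(h[...,0]<30)&(h[...,1]>45)&(h[...,1]<115)&(h[...,2]>200))):
    m=cv2.morphologyEx(m.astype(np.uint8)*255,cv2.MORPH_CLOSE,np.ones((5,5)));n,l,st,ce=cv2.connectedComponentsWithStats(m)
    for k in range(1,n):
        if st[k,4]>400:
            r,_=blob((l==k).astype(np.uint8)*255,i,.014,(0,0)); pts=np.argwhere(l==k)
            zz=[depf(i,u,v,d)[2] for v,u in pts[::15]]; print(nm,st[k],r,"z pct",np.percentile(zz,[5,50,95]).round(4))
E
python3 chk.py
```

```text
[0.55551478 0.38400798 0.22246355] yang 1.5394692624494866 open 0.047093867937364045 [ 0.53  0.18  1.6  -0.    1.36  0.5 ]
[ 124  130  213  115 3161] 6
tray rays ((502.1444091796875, 382.7573547363281), (234.5321807861328, 128.1426239013672), 1.4533677101135254)
tray top ((501.0058288574219, 377.96502685546875), (236.13145446777344, 129.3373260498047), 2.393230676651001)
orange [ 262  143   32   82 1794] ((557.4434204101562, 386.4457092285156), (34.22734451293945, 92.71238708496094), 1.8359627723693848) z pct [0.0131 0.0143 0.0157]
cream [ 136  132  192   73 7023] ((502.46881103515625, 403.7303466796875), (217.1029510498047, 80.9970474243164), 1.762618064880371) z pct [0.0038 0.0052 0.0064]
```

The orange bar lies flat in the tray. Now the cream bar.

>>> step_arm:
  plan:
    - [-0.004,-0.313,0,0,0,0.0374]
    - [-0.004,-0.313,0,0,0,0.0374]
    - [-0.004,-0.313,0,0,0,0.0374]
    - [-0.004,-0.313,0,0,0,0.0374]
    - [-0.004,-0.313,0,0,0,0.0374]
    - [-0.004,-0.313,0,0,0,0.0374]
    - [-0.004,-0.313,0,0,0,0.0374]
    - [-0.004,-0.313,0,0,0,0.0374]
    - [-0.004,-0.313,0,0,0,0.0374]
    - [-0.004,-0.313,0,0,0,0.0374]
    - [-0.004,-0.313,0,0,0,0.0374]
    - [-0.004,-0.313,0,0,0,0.0374]
    - [-0.004,-0.313,0,0,0,0.0374]
    - [0,0,0,0,0,0]
    - [0,0,0,0,0,0]
    - [0,0,0,0,0,0]

```text
time_s: 42.27
tcp_pos: [0.5493, -0.0228, 0.219]
tool_rot: [-0.001, 0.009, 1.0, 0.0]
wrist_force: [1.0, -0.1, 0.0]
opening: 0.0469
grip_force: 0.0
```

Run:
```python
from h import *
p,d,i=cam("wrist"); s=read_state();q=s['tool_rot'];print(s['tcp_pos'],"yang",np.degrees(2*np.arctan2(q[2],q[1]))-90)
h=cv2.cvtColor(p,cv2.COLOR_BGR2HSV).astype(int);m=((h[...,1]<125)&(h[...,1]>45)&(h[...,0]>15)&(h[...,0]<30)&(h[...,2]>190)).astype(np.uint8)*255
m[:,:200]=0;m[:,360:]=0;m=cv2.morphologyEx(m,cv2.MORPH_CLOSE,np.ones((5,5)));n,l,st,ce=cv2.connectedComponentsWithStats(m)
for k in range(1,n):
    if st[k,4]>200: print(st[k],blob((l==k).astype(np.uint8)*255,i,.069,(0,0)))
```

```text
[ 0.54945399 -0.02226785  0.21931361] yang 89.0353598265396
[287  38  38  35 325] (((415.5504150390625, 6.90526008605957), (32.0988883972168, 32.499019622802734), 10.512494087219238), array([303.01234568,  50.5617284 ]))
[311  39  49  53 754] (((422.8147888183594, 32.08454895019531), (48.98269271850586, 40.31230545043945), 60.64377975463867), array([336.44715447,  65.11653117]))
[323  84  37  55 703] (((468.8396911621094, 35.606414794921875), (33.479766845703125, 48.622188568115234), 89.60416412353516), array([340.95731707, 114.42073171]))
[211  86  30  48 374] (((465.1301574707031, -66.2529067993164), (45.03803253173828, 15.353078842163086), 18.694089889526367), array([226.61142857, 108.33142857]))
[261 199  37  49 592] (((573.9779052734375, -22.62563705444336), (34.78425216674805, 48.06460952758789), 89.85838317871094), array([283.23350254, 230.46700508]))
```

>>> step_arm:
  plan:
    - [0,0,-0.3,0,0,0]
    - [0,0,-0.3,0,0,0]
    - [0,0,-0.3,0,0,0]
    - [0,-0.005,-0.3,0,0,0]
    - [0,0,-0.2,0,0,0]
    - [0,0,-0.12,0,0,0]
    - [0,0,-0.05,0,0,0]
    - [0,0,0,0,0,0]
    - [0,0,0,0,0,0]

```text
time_s: 43.07
tcp_pos: [0.551, -0.0232, 0.0647]
tool_rot: [0.001, 0.008, 1.0, -0.0]
wrist_force: [0.2, -0.3, 1.4]
opening: 0.0468
grip_force: 0.0
```

>>> step_arm:
  plan:
    - [0,0,0,0,0,0]
    - [0,0,0,0,0,0]
    - [0,0,0,0,0,0]
    - [0,0,0,0,0,0]
    - [0,0,0,0,0,0]
  gripper: 0

```text
time_s: 43.48
tcp_pos: [0.5519, -0.0236, 0.066]
tool_rot: [0.002, 0.008, 1.0, -0.0]
wrist_force: [0.3, 1.5, 6.3]
opening: 0.0329
grip_force: 59.5
```

The grip is a little high, so I'll reopen, go 4 mm lower and grip again.

>>> step_arm:
  plan:
    - [0,0,0,0,0,0]
    - [0,0,0,0,0,0]
    - [0,0,-0.045,0,0,0]
    - [0,0,0,0,0,0]
    - [0,0,0,0,0,0]
  gripper: 47

```text
time_s: 43.9
tcp_pos: [0.5493, -0.0235, 0.0581]
tool_rot: [-0.001, 0.008, 1.0, 0.0]
wrist_force: [0.1, 0.2, -0.4]
opening: 0.0472
grip_force: 0.0
```

>>> step_arm:
  plan:
    - [0,0,0,0,0,0]
    - [0,0,0,0,0,0]
    - [0,0,0,0,0,0]
    - [0,0,0,0,0,0]
    - [0,0,0,0,0,0]
  gripper: 0

```text
time_s: 44.32
tcp_pos: [0.5504, -0.0236, 0.0594]
tool_rot: [0.0, 0.008, 1.0, -0.0]
wrist_force: [-0.1, -0.3, 2.0]
opening: 0.0342
grip_force: 60.5
```

>>> step_arm:
  plan:
    - [0,0,0.15,0,0,0]
    - [0,0,0.3,0,0,0]
    - [0,0,0.35,0,0,0]
    - [0,0,0.35,0,0,0]
    - [0,0,0.35,0,0,0]
    - [0,0,0.2,0,0,0]
    - [0,0,0,0,0,0]

```text
time_s: 44.9
tcp_pos: [0.5527, -0.0239, 0.2354]
tool_rot: [0.005, 0.008, 1.0, -0.001]
wrist_force: [0.8, 0.2, -0.1]
opening: 0.034
grip_force: 60.0
```

>>> step_arm:
  plan:
    - [-0.081,0.312,0,0,0,-0.0374]
    - [-0.081,0.312,0,0,0,-0.0374]
    - [-0.081,0.312,0,0,0,-0.0374]
    - [-0.081,0.312,0,0,0,-0.0374]
    - [-0.081,0.312,0,0,0,-0.0374]
    - [-0.081,0.312,0,0,0,-0.0374]
    - [-0.081,0.312,0,0,0,-0.0374]
    - [-0.081,0.312,0,0,0,-0.0374]
    - [-0.081,0.312,0,0,0,-0.0374]
    - [-0.081,0.312,0,0,0,-0.0374]
    - [-0.081,0.312,0,0,0,-0.0374]
    - [-0.081,0.312,0,0,0,-0.0374]
    - [-0.081,0.312,0,0,0,-0.0374]
    - [0,0,-0.3,0,0,0]
    - [0,0,-0.3,0,0,0]
    - [0,0,-0.3,0,0,0]
    - [0,0,-0.3,0,0,0]
    - [0,0,0,0,0,0]
    - [0,0,0,0,0,0]
    - [0,0,0,0,0,0]

```text
time_s: 46.57
tcp_pos: [0.4451, 0.3822, 0.1098]
tool_rot: [0.0, 0.698, 0.717, 0.0]
wrist_force: [0.1, -0.3, -0.5]
opening: 0.0341
grip_force: 60.1
```

```bash
python3 tray.py; python3 chk.py
```

```text
[0.44583344 0.38271996 0.11104837] yang 1.529492925142847 open 0.033779395561100045 [0.62 0.09 1.9  0.   1.15 0.59]
[ 192  135  302  162 5287] 3
tray rays ((501.8954162597656, 383.08099365234375), (234.464599609375, 127.45207977294922), 1.4489666223526)
tray top ((500.9414367675781, 377.96234130859375), (236.2602996826172, 129.33734130859375), 2.3932154178619385)
orange [ 388  158   51  110 3153] ((555.8589477539062, 386.3740234375), (36.09803771972656, 93.36595916748047), 1.4663511514663696) z pct [0.0123 0.0142 0.0154]
cream [ 239  165  118   88 3632] ((455.94097900390625, 398.64752197265625), (73.50173950195312, 77.97738647460938), 62.896385192871094) z pct [0.0049 0.1196 0.1207]
```

>>> step_arm:
  plan:
    - [0.01,0,-0.2,0,0,0]
    - [0,0,-0.25,0,0,0]
    - [0,0,-0.25,0,0,0]
    - [0,0,-0.2,0,0,0]
    - [0,0,-0.1,0,0,0]
    - [0,0,-0.03,0,0,0]
    - [0,0,0,0,0,0]
    - [0,0,0,0,0,0]

```text
time_s: 47.33
tcp_pos: [0.4471, 0.3829, 0.008]
tool_rot: [0.0, 0.698, 0.717, 0.002]
wrist_force: [-0.1, 1.0, 1.0]
opening: 0.0343
grip_force: 60.1
```

>>> step_arm:
  plan:
    - [0,0,-0.02,0,0,0]
    - [0,0,0,0,0,0]

```text
time_s: 47.5
tcp_pos: [0.4467, 0.3827, 0.0055]
tool_rot: [0.0, 0.698, 0.717, 0.001]
wrist_force: [-0.6, 0.5, -0.8]
opening: 0.0338
grip_force: 60.1
```

>>> step_arm:
  plan:
    - [0,0,0,0,0,0]
    - [0,0,0,0,0,0]
    - [0,0,0.15,0,0,0]
    - [0,0,0.3,0,0,0]
    - [0,0,0.35,0,0,0]
    - [0,0,0.35,0,0,0]
    - [0,0,0.35,0,0,0]
    - [0,0,0.35,0,0,0]
    - [0,0,0.3,0,0,0]
    - [0,0,0,0,0,0]
    - [0,0,0,0,0,0]
  gripper: 47

```text
time_s: 48.42
tcp_pos: [0.447, 0.383, 0.2226]
tool_rot: [0.001, 0.698, 0.717, 0.003]
wrist_force: [-0.0, -0.7, -0.5]
opening: 0.0469
grip_force: 0.0
```

```bash
python3 tray.py; python3 chk.py
```

```text
[0.44593023 0.38217009 0.21988523] yang 1.5396958020147054 open 0.0473084640370674 [ 0.62 -0.01  1.81 -0.    1.34  0.59]
[ 218  131  214  116 3298] 4
tray rays ((502.08349609375, 383.08892822265625), (234.9054412841797, 127.8627700805664), 1.4530410766601562)
tray top ((501.0701904296875, 377.96771240234375), (236.00253295898438, 129.3373260498047), 2.3932278156280518)
orange [ 357  146   34   80 1662] ((556.2266235351562, 386.4637145996094), (35.520633697509766, 92.14546966552734), 1.4002795219421387) z pct [0.0129 0.0142 0.0156]
cream [ 223    0  112  130 3812] ((424.7923889160156, 511.8802490234375), (91.70569610595703, 154.61093139648438), 49.35047149658203) z pct [-0.0014  0.      0.0013]
cream [ 227  134  131   67 3788] ((463.33056640625, 403.4830627441406), (68.95175170898438, 144.57772827148438), 87.24095916748047) z pct [0.0039 0.0057 0.0153]
cream [337 141  81  32 705] ((558.58935546875, 421.62274169921875), (95.17798614501953, 33.33367919921875), 0.6299775838851929) z pct [0.0035 0.0049 0.0065]
```

Run:
```python
from h import *
z=np.load("wt.npz");i=camera_info("wrist");i['T']=z['T'];d=z['d']
Q=np.array([depf(i,u,v,d) for v in range(125,270,2) for u in range(180,460,2)])
k=(abs(Q[:,2]-.014)<.0025)&(abs(Q[:,1]-.383)<.055)
for a,b in((.40,.49),(.51,.60)):
    s=Q[k&(Q[:,0]>a)&(Q[:,0]<b)]; r=cv2.minAreaRect(s[:,:2].astype(np.float32)*1000); print(r,len(s)); A=np.c_[s[:,:2],np.ones(len(s))]; print("tilt",np.linalg.lstsq(A,s[:,2],rcond=None)[0][:2].round(4))
```

```text
((446.9731140136719, 382.141845703125), (34.472530364990234, 93.57450103759766), 1.3680614233016968) 664
tilt [ 0.0059 -0.0044]
((556.9348754882812, 386.6459045410156), (36.26854705810547, 93.54611206054688), 1.6590681076049805) 597
tilt [ 0.0096 -0.0011]
```

>>> step_arm:
  plan:
    - [0.006,-0.288,0,0,0,0.0374]
    - [0.006,-0.288,0,0,0,0.0374]
    - [0.006,-0.288,0,0,0,0.0374]
    - [0.006,-0.288,0,0,0,0.0374]
    - [0.006,-0.288,0,0,0,0.0374]
    - [0.006,-0.288,0,0,0,0.0374]
    - [0.006,-0.288,0,0,0,0.0374]
    - [0.006,-0.288,0,0,0,0.0374]
    - [0.006,-0.288,0,0,0,0.0374]
    - [0.006,-0.288,0,0,0,0.0374]
    - [0.006,-0.288,0,0,0,0.0374]
    - [0.006,-0.288,0,0,0,0.0374]
    - [0.006,-0.288,0,0,0,0.0374]
    - [0,0,-0.2,0,0,0]
    - [0,0,-0.2,0,0,0]
    - [0,0,-0.2,0,0,0]
    - [0,0,0,0,0,0]
    - [0,0,0,0,0,0]

```text
time_s: 50.02
tcp_pos: [0.4516, 0.0078, 0.1563]
tool_rot: [-0.003, 0.008, 1.0, 0.0]
wrist_force: [0.0, 0.5, -1.3]
opening: 0.047
grip_force: 0.0
```

>>> step_arm:
  plan:
    - [0.03,0.004,-0.3,0,0,0]
    - [0,0,-0.3,0,0,0]
    - [0,0,-0.1,0,0,0]
    - [0,0,0,0,0,0]
    - [0,0,0,0,0,0]

```text
time_s: 50.43
tcp_pos: [0.4568, 0.0081, 0.0898]
tool_rot: [-0.0, 0.008, 1.0, -0.0]
wrist_force: [-0.5, -0.4, 1.7]
opening: 0.0472
grip_force: 0.0
```

>>> step_arm:
  plan:
    - [0,0,0,0,0,0]
    - [0,0,0,0,0,0]
    - [0,0,0,0,0,0]
    - [0,0,0,0,0,0]
    - [0,0,0,0,0,0]
    - [0,0,0,0,0,0]
  gripper: 0

```text
time_s: 50.93
tcp_pos: [0.4579, 0.008, 0.0912]
tool_rot: [0.002, 0.008, 1.0, -0.0]
wrist_force: [-0.8, 0.7, 6.9]
opening: 0.0131
grip_force: 58.4
```

>>> step_arm:
  plan:
    - [0.1,-0.002,0,0,0,0]
    - [0.2,-0.003,0,0,0,0]
    - [0.2,-0.003,0,0,0,0]
    - [0.2,-0.004,0,0,0,0]
    - [0.2,-0.004,0,0,0,0]
    - [0.2,-0.004,0,0,0,0]
    - [0.12,-0.002,0,0,0,0]
    - [0.04,0,0,0,0,0]
    - [0,0,0,0,0,0]
    - [0,0,0,0,0,0]

```text
time_s: 51.77
tcp_pos: [0.5846, 0.0058, 0.0912]
tool_rot: [0.002, 0.008, 1.0, -0.0]
wrist_force: [1.7, 0.9, 4.9]
opening: 0.0128
grip_force: 59.2
```

>>> step_arm:
  plan:
    - [0.01,0,0,0,0,0]
    - [0.01,0,0,0,0,0]
    - [0,0,0,0,0,0]

```text
time_s: 52.02
tcp_pos: [0.5848, 0.0058, 0.0912]
tool_rot: [0.0, 0.008, 1.0, -0.0]
wrist_force: [-3.7, -0.0, 9.1]
opening: 0.0131
grip_force: 59.5
```

>>> step_arm:
  plan:
    - [0.01,0,0,0,0,0]
    - [0.01,0,0,0,0,0]
    - [0,0,0,0,0,0]

```text
time_s: 52.27
tcp_pos: [0.5848, 0.0058, 0.0912]
tool_rot: [-0.003, 0.008, 1.0, -0.0]
wrist_force: [-11.7, -0.0, 14.6]
opening: 0.0131
grip_force: 60.0
```

>>> step_arm:
  plan:
    - [-0.03,0,0,0,0,0]
    - [0,0,0,0,0,0]

```text
time_s: 52.43
tcp_pos: [0.5843, 0.0058, 0.0912]
tool_rot: [0.001, 0.008, 1.0, -0.0]
wrist_force: [-1.8, 0.9, 7.0]
opening: 0.0127
grip_force: 59.2
```

>>> step_arm:
  plan:
    - [0,0,0,0,0,0]
    - [0,0,0,0,0,0]
    - [0,0,0,0,0,0]
    - [0,0,0.3,0,0,0]
    - [-0.1,0,0.3,0,0,0]
    - [-0.3,0,0.3,0,0,0]
    - [-0.35,0,0.2,0,0,0]
    - [-0.35,0,0.2,0,0,0]
    - [-0.23,-0.1,0.2,0,0,0]
    - [0,0,0.3,0,0,0]
    - [0,0,0.1,0,0,0]
    - [0,0,0,0,0,0]
    - [0,0,0,0,0,0]
    - [0,0,0,0,0,0]
  gripper: 60

```text
time_s: 53.6
tcp_pos: [0.4509, -0.004, 0.2765]
tool_rot: [-0.002, 0.008, 1.0, 0.0]
wrist_force: [0.5, 0.9, -0.5]
opening: 0.0599
grip_force: 0.0
```

Run:
```python
from h import *
def post(p,d,i,y):
    U,V=np.meshgrid(np.arange(250,320),np.arange(260,340)); Q=np.array([depf(i,u,v,d) for u,v in zip(U.ravel(),V.ravel())])
    k=(abs(Q[:,2]-.117)<.003)&(p[V.ravel(),U.ravel()].max(1)<80)&(abs(Q[:,1]-y)<.015)&(Q[:,0]<.61); return (Q[k].min(0)/2+Q[k].max(0)/2).round(4),k.sum(),np.ptp(Q[k],0).round(4)
p,d,i=cam("wrist"); s=read_state();print(s['tcp_pos']); np.savez("w20.npz",p=p,d=d,T=i['T'])
print("now",post(p,d,i,.0055)); z=np.load("w3.npz"); j=dict(i);j['T']=z['T'];print("w3",post(z['p'],z['d'],j,.0055))
# cone silhouette now
V,U=np.mgrid[300:345,255:300]; Q=np.array([depf(i,u,v,d) for u,v in zip(U.ravel(),V.ravel())])
k=(Q[:,2]>.082)&(Q[:,2]<.098)&(abs(Q[:,1]+.01)<.012)&(Q[:,0]>.625)&(Q[:,0]<.65); print("cone",k.sum(),Q[k].min(0),Q[k].max(0));
```

```text
[ 0.45071169 -0.00397095  0.27610891]
now (array([0.5811, 0.0062, 0.1167]), np.int64(111), array([0.0119, 0.0123, 0.0054]))
w3 (array([0.5815, 0.0059, 0.1167]), np.int64(114), array([0.0136, 0.0124, 0.0053]))
cone 60 [ 0.63167349 -0.02112602  0.08487114] [ 6.39268601e-01 -8.04817314e-05  9.78654753e-02]
```

Run:
```python
from h import *
z=np.load("w20.npz");i=camera_info("wrist");i['T']=z['T'];d=z['d']
Q=np.array([depf(i,u,v,d) for v in range(150,330) for u in range(330,540)])
k=(Q[:,2]>.1)&(Q[:,2]<.14)&(Q[:,1]>.182)&(Q[:,1]<.23)&(Q[:,0]>.41)&(Q[:,0]<.5); s=Q[k]; print(len(s),np.median(s,0),s.min(0),s.max(0))
t=s[s[:,2]>.124]; print(len(t),t.mean(0),t.min(0),t.max(0))
```

```text
259 [0.45784048 0.20892932 0.1295295 ] [0.45331675 0.18680385 0.10013207] [0.46582432 0.21702298 0.13843369]
203 [0.45872795 0.20332582 0.13091667] [0.45331675 0.18680385 0.12470863] [0.46582432 0.21702298 0.13843369]
```

>>> step_arm:
  plan:
    - [0.002,0.148,0,0,0,-0.036]
    - [0.002,0.148,0,0,0,-0.036]
    - [0.002,0.148,0,0,0,-0.036]
    - [0.002,0.148,0,0,0,-0.036]
    - [0.002,0.148,0,0,0,-0.036]
    - [0.002,0.148,0,0,0,-0.036]
    - [0.002,0.148,0,0,0,-0.036]
    - [0.002,0.148,0,0,0,-0.036]
    - [0.002,0.148,0,0,0,-0.036]
    - [0.002,0.148,0,0,0,-0.036]
    - [0.002,0.148,0,0,0,-0.036]
    - [0.002,0.148,0,0,0,-0.036]
    - [0.002,0.148,0,0,0,-0.036]
    - [0.002,0.148,0,0,0,-0.036]
    - [0,0,-0.3,0,0,0]
    - [0,0,-0.3,0,0,0]
    - [0,0,0,0,0,0]
    - [0,0,0,0,0,0]
  gripper: 50

```text
time_s: 55.15
tcp_pos: [0.4522, 0.2026, 0.215]
tool_rot: [-0.002, 0.717, 0.697, -0.003]
wrist_force: [0.6, -0.8, 0.7]
opening: 0.0498
grip_force: 0.0
```

>>> step_arm:
  plan:
    - [0.065,0.085,0,0,0,-0.02]
    - [0,0,-0.25,0,0,0]
    - [0,0,-0.25,0,0,0]
    - [0,0,-0.25,0,0,0]
    - [0,0,-0.25,0,0,0]
    - [0,0,-0.12,0,0,0]
    - [0,0,0,0,0,0]
    - [0,0,0,0,0,0]

```text
time_s: 55.82
tcp_pos: [0.4611, 0.2117, 0.1075]
tool_rot: [0.0, 0.739, 0.674, 0.0]
wrist_force: [-0.1, 0.6, -0.2]
opening: 0.05
grip_force: 0.0
```

>>> step_arm:
  plan:
    - [0,0,0,0,0,0]
    - [0,0,0,0,0,0]
    - [0,0,0,0,0,0]
    - [0,0,0,0,0,0]
    - [0,0,0,0,0,0]
    - [0,0,0,0,0,0]
  gripper: 0

```text
time_s: 56.32
tcp_pos: [0.4604, 0.2127, 0.1085]
tool_rot: [-0.001, 0.739, 0.674, 0.001]
wrist_force: [-4.4, 2.5, 5.6]
opening: 0.0085
grip_force: 58.6
```

Run:
```python
from h import *
s=read_state();print(s['tcp_pos'],s['opening'],s['grip_force'],s['wrist_force'])
H=np.array([.6253,.0905]);v=s['tcp_pos'][:2]-H;r=np.hypot(*v);a=np.arctan2(v[1],v[0]);print("r",r,np.degrees(a))
# end: shut handle at (.5205,-.0862): angle -120.7
e=np.arctan2(-.1767,-.1048)+2*np.pi; n=18; st=(e-a)/n; print("step deg",np.degrees(st),"turn frac",st/np.pi)
P=[H+r*np.array([np.cos(a+k*st),np.sin(a+k*st)]) for k in range(n+1)]
print((np.diff(P,axis=0)*10).round(3).tolist(),P[-1])
```

```text
[0.46044105 0.21266589 0.10846321] 0.008474751821579654 58.61091077327728 [-4.39622241  2.54015895  5.64838727]
r 0.2051901020698084 143.4603393923421
step deg 5.325981427044835 turn frac 0.029588785705804636
[[-0.106, -0.158], [-0.091, -0.167], [-0.075, -0.175], [-0.059, -0.181], [-0.042, -0.186], [-0.024, -0.189], [-0.006, -0.191], [0.011, -0.19], [0.029, -0.188], [0.046, -0.185], [0.063, -0.18], [0.08, -0.173], [0.095, -0.165], [0.11, -0.155], [0.124, -0.145], [0.137, -0.132], [0.149, -0.119], [0.159, -0.105]] [ 0.5206279  -0.08598436]
```

>>> step_arm:
  plan:
    - [-0.106,-0.158,0,0,0,0.0296]
    - [-0.091,-0.167,0,0,0,0.0296]
    - [-0.075,-0.175,0,0,0,0.0296]
    - [-0.059,-0.181,0,0,0,0.0296]
    - [-0.042,-0.186,0,0,0,0.0296]
    - [-0.024,-0.189,0,0,0,0.0296]
    - [-0.006,-0.191,0,0,0,0.0296]
    - [0.011,-0.19,0,0,0,0.0296]
    - [0.029,-0.188,0,0,0,0.0296]

```text
time_s: 57.07
tcp_pos: [0.4243, 0.0485, 0.1085]
tool_rot: [0.001, 0.399, 0.917, 0.001]
wrist_force: [-0.2, 2.3, 3.2]
opening: 0.0084
grip_force: 60.3
```

>>> step_arm:
  plan:
    - [0.046,-0.185,0,0,0,0.0296]
    - [0.063,-0.18,0,0,0,0.0296]
    - [0.08,-0.173,0,0,0,0.0296]
    - [0.095,-0.165,0,0,0,0.0296]
    - [0.11,-0.155,0,0,0,0.0296]
    - [0.124,-0.145,0,0,0,0.0296]
    - [0.137,-0.132,0,0,0,0.0296]
    - [0.12,-0.096,0,0,0,0.0296]
    - [0,0,0,0,0,0]
    - [0,0,0,0,0,0]

```text
time_s: 57.9
tcp_pos: [0.5038, -0.0743, 0.1085]
tool_rot: [0.002, 0.042, 0.999, 0.0]
wrist_force: [2.9, 2.9, 4.0]
opening: 0.0088
grip_force: 60.8
```

>>> step_arm:
  plan:
    - [0.08,-0.056,0,0,0,0.015]
    - [0.07,-0.048,0,0,0,0.01]
    - [0,0,0,0,0,0]
    - [0,0,0,0,0,0]

```text
time_s: 58.23
tcp_pos: [0.5182, -0.0839, 0.1085]
tool_rot: [0.002, 0.002, 1.0, 0.0]
wrist_force: [3.5, 3.7, 4.7]
opening: 0.0087
grip_force: 60.9
```

>>> step_arm:
  plan:
    - [0.015,-0.01,0,0,0,0.003]
    - [0.01,-0.007,0,0,0,0]
    - [0,0,0,0,0,0]
    - [0,0,0,0,0,0]

```text
time_s: 58.57
tcp_pos: [0.5204, -0.0852, 0.1085]
tool_rot: [0.002, -0.003, 1.0, 0.0]
wrist_force: [3.5, 4.4, 5.2]
opening: 0.0084
grip_force: 60.9
```

>>> step_arm:
  plan:
    - [0.015,-0.008,0,0,0,0]
    - [0,0,0,0,0,0]
    - [0,0,0,0,0,0]

```text
time_s: 58.82
tcp_pos: [0.5217, -0.086, 0.1085]
tool_rot: [0.002, -0.003, 1.0, 0.0]
wrist_force: [2.9, 5.0, 4.2]
opening: 0.0088
grip_force: 60.9
```

>>> step_arm:
  plan:
    - [0.015,-0.008,0,0,0,0]
    - [0.01,-0.005,0,0,0,0]
    - [0,0,0,0,0,0]

```text
time_s: 59.07
tcp_pos: [0.5241, -0.0874, 0.1084]
tool_rot: [0.002, -0.003, 1.0, 0.0]
wrist_force: [1.4, 4.3, 5.7]
opening: 0.0089
grip_force: 61.0
```

>>> step_arm:
  plan:
    - [0.015,-0.004,0,0,0,0]
    - [0.01,0,0,0,0,0]
    - [0,0,0,0,0,0]

```text
time_s: 59.32
tcp_pos: [0.5246, -0.0877, 0.1084]
tool_rot: [-0.001, -0.003, 1.0, 0.001]
wrist_force: [-6.7, 4.7, 11.4]
opening: 0.0086
grip_force: 61.7
```

Contact is at the shut stop (x force now -6.7 N). I'll relax, release, rise and verify.

>>> step_arm:
  plan:
    - [-0.015,-0.01,0,0,0,0]
    - [0,0,0,0,0,0]

```text
time_s: 59.48
tcp_pos: [0.5246, -0.0877, 0.1085]
tool_rot: [0.001, -0.003, 1.0, 0.002]
wrist_force: [0.3, 8.8, 7.6]
opening: 0.0088
grip_force: 61.2
```

>>> step_arm:
  plan:
    - [0,0,0,0,0,0]
    - [0,0,0,0,0,0]
    - [0,0,0,0,0,0]
    - [0,0,0.3,0,0,0]
    - [0,0,0.35,0,0,0]
    - [-0.3,0.15,0.2,0,0,0]
    - [-0.3,0.2,0.2,0,0,0]
    - [-0.3,0.2,0.2,0,0,0]
    - [-0.2,0.2,0.3,0,0,0]
    - [0,0,0.3,0,0,0]
    - [0,0,0,0,0,0]
    - [0,0,0,0,0,0]
    - [0,0,0,0,0,0]
  gripper: 50

```text
time_s: 60.57
tcp_pos: [0.4138, -0.0149, 0.2907]
tool_rot: [-0.001, -0.003, 1.0, -0.0]
wrist_force: [-0.2, -0.4, -0.9]
opening: 0.0498
grip_force: 0.0
```

Run:
```python
from h import *
p,d,i=cam("wrist"); s=read_state();print(s['tcp_pos'],s['wrist_force'])
V,U=np.mgrid[0:420,0:560]; f=210/np.tan(np.radians(i['fovy'])/2); a=np.dstack([U-i['cx'],V-i['cy']]); r=np.hypot(a[...,0],a[...,1])+1e-9; t=r/f
c=np.dstack([a[...,0]*np.tan(t)/r,-a[...,1]*np.tan(t)/r,-np.ones_like(r)])*d[...,None]
Q=(c@np.array(i['T'])[:3,:3].T+np.array(i['T'])[:3,3])[(d>0)&(t<1.3)]
k=(abs(Q[:,2]-.14)<.004)&(Q[:,0]>.5)&(Q[:,0]<.6)&(abs(Q[:,1])<.13); s=Q[k]
for y0 in(-.1,-.07,-.04,0,.04,.07): 
    q=s[abs(s[:,1]-y0)<.012]; print("door top front edge y",y0,q[:,0].min().round(4) if len(q) else None)
k=(abs(Q[:,2]-.128)<.004)&(Q[:,0]>.49)&(Q[:,0]<.545)&(Q[:,1]<-.06)&(Q[:,1]>-.12); print("handle",np.median(Q[k],0),k.sum())
T,dt,it=cam("top"); P=np.array([[dep(it,u,v,dt) for u in range(40,200)] for v in range(180,300)])
Tm=((P[...,2]>.018)&(P[...,2]<.036)).astype(np.uint8)*255
cs,_=cv2.findContours(Tm,cv2.RETR_EXTERNAL,cv2.CHAIN_APPROX_NONE);k=max(cs,key=cv2.contourArea)[:,0]
print("tray top",cv2.minAreaRect(np.array([onz(it,u+40,v+180,.028)[:2] for u,v in k],np.float32)*1000))
z=np.load("top0.npz")['p']; df=cv2.absdiff(T,z).max(2)[185:240,215:305]; kk=np.argwhere(df>50); print("door region diff",len(kk),kk[:8].tolist())
h=cv2.cvtColor(T,cv2.COLOR_BGR2HSV).astype(int)[190:290,95:155]; mo=((h[...,0]<11)&(h[...,1]>150)&(h[...,2]>150)).astype(np.uint8)*255; mo=cv2.morphologyEx(mo,cv2.MORPH_CLOSE,np.ones((5,5))); print("orange",blob(mo,it,.014,(95,190),False))
```

```text
[ 0.4135313  -0.01487576  0.28988516] [-0.13009095  0.06802559 -0.26210669]
door top front edge y -0.1 None
door top front edge y -0.07 0.5569
door top front edge y -0.04 0.5572
door top front edge y 0 0.558
door top front edge y 0.04 0.5579
door top front edge y 0.07 0.5911
handle [nan nan nan] 0
tray top ((502.37994384765625, 366.953369140625), (235.41795349121094, 131.82264709472656), 2.7135891914367676)
door region diff 605 [[9, 57], [9, 58], [9, 59], [9, 60], [9, 61], [9, 62], [9, 63], [9, 64]]
orange (((558.3240356445312, 370.77581787109375), (33.856937408447266, 91.7103271484375), 2.1199915409088135), array([130.5       , 224.25609756]))
  return _methods._mean(a, axis=axis, dtype=dtype,
  ret = um.true_divide(
```

Run:
```python
from h import *
p,d,i=cam("wrist")
V,U=np.mgrid[0:420,0:560]; f=210/np.tan(np.radians(i['fovy'])/2); a=np.dstack([U-i['cx'],V-i['cy']]); r=np.hypot(a[...,0],a[...,1])+1e-9; t=r/f
c=np.dstack([a[...,0]*np.tan(t)/r,-a[...,1]*np.tan(t)/r,-np.ones_like(r)])*d[...,None]
Q=(c@np.array(i['T'])[:3,:3].T+np.array(i['T'])[:3,3])[(d>0)&(t<1.4)]
T,dt,it=cam("top"); P=np.array([dep(it,u,v,dt) for v in range(190,292) for u in range(95,160)])
for nm,X in(("wrist",Q),("top",P)):
    for x0 in(.447,.557):
        k=(abs(X[:,0]-x0)<.012)&(abs(X[:,1]-.37)<.035); print(nm,x0,k.sum(),np.percentile(X[k,2],[5,50,95]).round(4) if k.any() else "")
    k=(abs(X[:,0]-.502)<.012)&(abs(X[:,1]-.37)<.035); print(nm,"floor",k.sum(),np.median(X[k,2]).round(4) if k.any() else "")
h=cv2.cvtColor(T,cv2.COLOR_BGR2HSV).astype(int); 
mc=((h[...,1]<112)&(h[...,2]>180)).astype(np.uint8)*255; mc[:250]=0; mc[:,:108]=0; mc[:,152:]=0;mc[280:]=0
mc=cv2.morphologyEx(mc,cv2.MORPH_CLOSE,np.ones((3,3)));print("cream",blob(mc,it,.014,(0,0),False))
b=np.load("top0.npz")['p']; e=[cv2.Canny(q[185:222,222:300],60,150) for q in(b,T)]; print("edge rows",[np.argsort(-x.sum(1))[:3]+185 for x in e])
```

```text
wrist 0.447 411 [0.0134 0.0147 0.016 ]
wrist 0.557 361 [0.0132 0.0146 0.0161]
wrist floor 389 0.0053
top 0.447 207 [0.0094 0.0149 0.02  ]
top 0.557 188 [0.0094 0.0149 0.0201]
top floor 191 0.006
cream (((447.87921142578125, 366.9241638183594), (34.68546676635742, 93.26506805419922), 2.540229320526123), array([129.81176471, 261.68235294]))
edge rows [array([193, 217, 191]), array([216, 191, 194])]
```

The door is shut, the table is home and both bars lie flat in the tray, which was nudged with its bars still inside. Handing in.

```bash
python3 -c "
from bench import *
print(job_done())"
```

```text
the job is handed in; nothing more can be done
None
```

I handed the job in at about 61 s. The orange bar was held under the print tip first and then the cream (there was no green), each for about 1.5 s and within an estimated 2–5 mm of centre. I could not confirm the prints, since no mark or display change showed in the images. Both bars lie flat in the tray, the table is home and the door is shut.

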